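# Stand the ball studs on the feed pallet and wind it to the weld mark

## Robot

A 6-joint arm with a two-finger parallel gripper is mounted at the origin on the work surface. World frame = base frame: x ahead of the robot, y to its left, z up, the work surface at z = 0. Lengths are in m, angles in rad, forces in N, time in s.
With the tool pointing down it reaches from about 0.35 to 0.975 m from the base axis. Payload 4.9 kg.
Tool frame: the origin (TCP) lies at the very end of the fingers, on their centre line; the grasp point (between the pads) lies 19 mm behind it (ctrl.pinch_z is the distance from the TCP to the grasp point, in m); z points along the fingers, y is the direction in which the jaws open and shut (so a half turn about z gives the same grasp; the last joint's range is limited). The gripper opens to 85 mm and grips with 20 to 120 N. Pads are 22 mm wide; open, the fingers measure 114 mm over their backs; the gripper's body (76 mm by 85 mm) begins 54 mm behind the grasp point. The pads swing forward as they close: fully open they stand 13 mm farther back than shut.
Start: joints at [-1.252, 0.053, 1.613, -0, 1.476, -0.119], TCP at [0.265, -0.566, 0.231] pointing down, gripper open.
Joint ranges: [-3.01, 3.01], [-1.01, 2.22], [0.06, 2.58], [-1.02, 4.17], [0.09, 2.62], [-3.14, 3.14]. Speed limits (rad/s): [2.57, 2.57, 3.14, 3.14, 3.14, 3.14].

## Interface

Orientations are given as a rotation vector (axis times angle).
In Python, from station import ctrl gives the robot as it stands.
- The arm moves only by the tool carry_out, never from a script. Its argument "series" is a list of rows, each a list of 7 numbers: the shift along the world's x, y, z each as a share of 0.025 m, from -1 to 1, then the turn, a rotation vector about the world's x, y, z each as a share of 0.1 rad, from -1 to 1, then the opening, from 0 (shut) to 1 (fully open). A call has 1 to 12 rows; each row shifts and turns the commanded pose from where the row before left it; what a row does not reach is not made up. A row lasts 1/10 s, in which the tool goes at most 50 mm and 8.59 degrees, less where a joint would pass 70% of its speed; a pose out of reach is approached as far as the arm can. A call with a number of a shift or a turn outside -1 to 1 is refused whole. A call with a gripper value outside its range is refused whole. The fingers move at their own pace and stop on an object; "grip_force" is the grip in N (left out, the last holds). Time passes only in rows, so rows that do not move let the fingers close. It gives the time, the measured TCP pose, the force and the opening at its end, in the units of the state.
- ctrl.get_obs(): the state, without advancing time (a new reading comes with each control period).
- ctrl.get_image(name): name is "scene" or "top" or "wrist"; returns a dict with "frame" (384x512x3 uint8, blue, green, red), "fx", "fy", "cx", "cy" (pixels), "k1" (the pictures are not rectified: a ray, as slopes to the right and down, at radius r is drawn at 1 + k1 r^2 times it, then the intrinsics apply), "R" (3x3) and "t" (3): a world point X has camera coordinates R X + t; the wrist camera has in their place "hand_eye" (4x4, takes a point from camera to tool coordinates, whose origin is the TCP and whose axes are the flange's). Camera axes: x right, y down, z forward; pixel columns grow to the right and rows downward; lengths in m; the calibration is good to about 2 mm. A picture is of the moment at which its call begins: read the wrist's pose just before it. There is no depth.
- ctrl.finish_job(): hands the job in, once; it reports no verdict.
Trained networks look in a picture, given as the dict that the camera call returned (one of the last four; its "shot" number tells which), for a name from the list of things; names that differ only in an ending like _2 or _b are one class to them, and where a whole thing is asked for, a point or a joint stands for the part that bears it (a point fixed in the world has none). Each returns a list of dicts, best first, with "p" (0 to 1); they miss things now and then, are a little off and sometimes report something else, mostly with a low value. They report only what shows in the picture. A call takes as long as a camera call. They do not tell look-alikes from the thing itself.
- ctrl.trace(picture, name): "mask" (384x512 bool, what is visible of it) and "rect" ([left, top, width, height] as shares, 0 to 1, of the picture: columns of its width, rows of its height, round what is visible of it).
- ctrl.mark_of(picture, name): "position" ([column, row] as shares, 0 to 1, of the picture: columns of its width, rows of its height: a listed point, or the origin of a listed thing).
The state is a dict: "t": time; "q": joint angles; "dq": joint speeds; "effort": joint torques, N m; "tool_pos": TCP position; "tool_rot": TCP orientation; "contact_force": force on the tool from outside, world axes, zero at the start; "wrist_torque": the same for the moment, N m; "opening": finger opening in m.
Only numpy, scipy, OpenCV 4.12 (cv2) and the standard library are available. Lean on these libraries where they do the work, as an engineer would, in place of code of your own. Each camera call takes 0.05 s, during which the arm holds its last target.

## Task

Get every steel ball stud out of the grey parts bin (one is stuck in the bin's corner behind the rib) and stand each upright on its flange, wholly on the grooved aluminium pallet of the feed slide. Once they all stand there, wind the pallet along with the hand crank until the black index tab on its edge is level with the tip of the steel pointer, with the studs still standing, and leave the wrench and the flat steel disc alone.

Things in the scene. Friction and masses are not known exactly. Their poses are not given: they have to be found in the camera images.
- stud0: Plain steel ball stud, 0.4 kg: flange 52 mm across, 12 mm thick; neck 18 mm across; ball of 32 mm centred 75 mm from the flange's underside (the origin; z runs along the neck to the ball). Starts lying, jammed in the bin's corner: its ball is between side wall and rib, no finger fits round it; the flange is free: its rim above the neck can be pinched across its thickness and drawn out.
- stud1: Equal ball stud, lying free in the bin (None from the start: absent). A lying stud rests on flange rim and ball, origin 27 mm above the floor, z axis 9 degrees below level. Gripped lightly (about 10 N) by the ball alone and lifted, a stud swings on the ball to hang nearly upright, flange below, and sets itself flat when lowered.
- stud2: Third equal ball stud, lying free in the bin (None from the start: absent).
- bin: Fixed grey open bin, outside 240 mm along x, 230 along y, 50 high, walls and floor 5. Origin: centre of its underside. A rib 6 mm thick, 24 mm above the floor, runs along x from the +x wall: x = 69 to 115 mm, y = 68 to 74 mm; the slot between it and the +y wall is 36 mm wide. A dark spacer ring (38 mm across, 14 high) in its -x, +y corner does not matter.
- bed: Fixed grey bed of the feed slide, 150 mm wide and 14 mm high, from y = -360 to 50 mm in its frame, with the gearbox (90 by 90 mm, 72 mm high, centred at y = -310) and crank on it. Origin: on the table, beneath the pallet's starting centre; its y is the slide's direction. A rail 10 mm high, 12 mm wide at x = 127 carries the pointer block.
- pallet: Grooved aluminium plate, 230 mm along its x, 90 mm along its y, 15 mm thick. Origin: centre of its underside, 20 mm above the table, so that its top is 35 mm above the table. It slides to the bed's -y (towards the crank) by 8 mm per rad of crank, 50 mm a turn, 125 mm at most; pushing on it does not move it (self-locking gear).
- pallet_mark (a point): The small black index tab (4 mm wide, standing 4 mm above the top) on the pallet's +x edge, at the middle of its y: point on the plate's top edge.
- pointer: Fixed steel block with a pointer blade towards the pallet's edge; axes parallel to the bed's. Origin: under the blade's line; the blade lies at y = 0 in its frame.
- crank (a joint): Turn of the crank, rad: 0 at the start, grows clockwise seen from above, to 15.6; 125 rad per metre of pallet travel. It stays where it is left; it takes about 6 N at the grip to turn.
- crank_axis (a point): Point on the crank's vertical axis at the height of crank_grip (118 mm above the table).
- crank_grip (a point): Middle of the upper part of the crank's grip: an upright flat-sided black grip fixed on the crank arm (it does not spin), 24 mm along the arm by 14 mm across it, from 90 to 132 mm above the table, 55 mm from the axis. The arm's top is 90 mm above the table.
- wrench: Open-ended wrench lying on the table beyond the slide. Leave alone.
- disc: Flat steel disc, 90 mm across, 6 mm thick, on the table beyond the crank. Leave alone.
Not all that is in view belongs to the job. Leave any pink or purple look-alike of the stud1 alone.

How it is judged:
On the way, in this order (a step that is already met when the one before it is completed fails the run):
1. every stud stands upright and released on the pallet (x of stud0 in the frame of pallet between -0.095 and 0.095 m and y of stud0 in the frame of pallet between -0.03 and 0.03 m and z of stud0 in the frame of pallet between 0.01 and 0.02 m and angle between each of stud0, stud1, stud2's own z axis and vertical below 0.1 rad and linear speed of each of stud0, stud1, stud2 below 0.03 m/s and x of stud1 in the frame of pallet between -0.095 and 0.095 m and y of stud1 in the frame of pallet between -0.03 and 0.03 m and z of stud1 in the frame of pallet between 0.01 and 0.02 m and x of stud2 in the frame of pallet between -0.095 and 0.095 m and y of stud2 in the frame of pallet between -0.03 and 0.03 m and z of stud2 in the frame of pallet between 0.01 and 0.02 m and contact force between the fingers and stud0 below 0.1 N and contact force between the fingers and stud1 below 0.1 N and contact force between the fingers and stud2 below 0.1 N), for 0.3 s.
2. then the pallet's index tab has been wound level with the pointer (y of pallet_mark in the frame of pointer between -0.004 and 0.004 m), for 0.2 s.
At the end, for the whole second after the job is handed in: every stud present stands at rest on its flange on the pallet, within 0.1 rad of upright, the flange's centre within 95 mm (along x) and 30 mm (along y) of the pallet's centre; the index tab is within 4 mm of the pointer blade's line; the crank is at rest (all of step 1 and all of step 2 and velocity of joint crank between -0.1 and 0.1 rad/s); the robot touches nothing.
It fails at once if the wrench or disc is moved more than 40 mm (distance of any of wrench, disc from where it was at the start of the episode above 0.04 m).
It fails at once if the pallet is pushed by the fingers (over 35 N) instead of being wound (contact force between the fingers and pallet above 35 N).
Of stud1, stud2 only 1 to 2 are there at a start; the rules pass over those that are not, and their reading is None.
At some moment in a run one of stud1, stud2 may be knocked a few centimetres aside while the robot is not near it.
Once in a run the grip may slacken for a moment while it holds something.
It also fails if it takes over 210 s, if anything falls off the work surface, if the arm or the gripper's body presses on something with over 40 N, if the wrist force passes 120 N, or if a joint passes its speed limit or range.

## Working session

There is one attempt and no reset: what is moved stays moved. The work goes in short steps, Python scripts to look and compute and a tool call to move; the robot and the scene stay as the last step left them, time stands still between calls to the robot, and variables do not carry over. Pictures are saved under pics/ and viewed, and the job is handed in when it is done.

Besides the shell and the picture viewer there is one more tool, called after ">>>" in YAML: its name, and indented under it one key for each argument. carry_out: Moves the arm, as the interface text tells. Shift numbers are shares of 0.025 m and turn numbers shares of 0.1 rad, none past 1 either way. Its arguments: {"type":"object","properties":{"series":{"type":"array"},"grip_force":{"type":"number"}},"required":["series"]}

```bash
ls; mkdir -p pics
cat > h.py <<'E'
from station import ctrl
import numpy as np, cv2
from scipy.spatial.transform import Rotation as Rn
def snap(name,fn=None,scale=1.5):
    o=ctrl.get_obs(); im=ctrl.get_image(name)
    im['obs']=o
    if fn: cv2.imwrite('pics/'+fn,cv2.resize(im['frame'],None,fx=scale,fy=scale))
    return im
def pose(im):
    if 'R' in im and im['R'] is not None: return np.array(im['R']),np.array(im['t']).ravel()
    o=im['obs']; T=np.eye(4);T[:3,:3]=Rn.from_rotvec(o['tool_rot']).as_matrix();T[:3,3]=o['tool_pos']
    M=np.linalg.inv(T@np.array(im['hand_eye'])); return M[:3,:3],M[:3,3]
def ray(im,u,v):
    K=np.array([[im['fx'],0,im['cx']],[0,im['fy'],im['cy']],[0,0,1.]])
    p=cv2.undistortPoints(np.array([[[u,v]]],float),K,np.array([im['k1'],0,0,0.]))[0,0]
    R,t=pose(im); return -R.T@t, R.T@np.array([p[0],p[1],1.])
def atz(im,u,v,z):
    c,d=ray(im,u,v); return c+d*(z-c[2])/d[2]
def proj(im,X):
    R,t=pose(im);K=np.array([[im['fx'],0,im['cx']],[0,im['fy'],im['cy']],[0,0,1.]])
    return cv2.projectPoints(np.array(X,float).reshape(-1,1,3),cv2.Rodrigues(R)[0],t,K,np.array([im['k1'],0,0,0.]))[0][:,0]
def tri(rs):
    A=0;b=0
    for c,d in rs:
        d=d/np.linalg.norm(d);P=np.eye(3)-np.outer(d,d);A=A+P;b=b+P@c
    return np.linalg.solve(A,b)
def px(r): p=r['position'];return p[0]*512,p[1]*384
E
python3 - <<'E'
from h import *
o=ctrl.get_obs();print(o['t'],o['tool_pos'],o['tool_rot'],o['opening'])
S=snap('scene','s0.png');
names=['stud0','stud1','stud2','bin','bed','pallet','pallet_mark','pointer','crank_axis','crank_grip','wrench','disc']
for n in names:
    print('scene',n,[(round(r['p'],2),np.round(px(r),1).tolist()) for r in ctrl.mark_of(S,n)])
T=snap('top','t0.png')
for n in names:
    print('top',n,[(round(r['p'],2),np.round(px(r),1).tolist()) for r in ctrl.mark_of(T,n)])
for im in(S,T): print(im['fx'],im['k1'],pose(im))
print(ctrl.get_obs()['t'])
E
```

```text
pics
0.0 [ 0.26475016 -0.56547047  0.23007288] [-3.06462629e+00 -6.81747388e-01  3.42615883e-04] 0.08566676301420884
scene stud0 [(0.78, [226.9, 148.1]), (0.6, [262.5, 168.0]), (0.56, [293.9, 139.7]), (0.53, [288.2, 167.3])]
scene stud1 [(0.78, [226.9, 148.1]), (0.6, [262.5, 168.0]), (0.56, [293.9, 139.7]), (0.53, [288.2, 167.3])]
scene stud2 [(0.78, [226.9, 148.1]), (0.6, [262.5, 168.0]), (0.56, [293.9, 139.7]), (0.53, [288.2, 167.3])]
scene bin [(0.73, [273.1, 185.6])]
scene bed [(0.77, [237.6, 221.4])]
scene pallet [(0.68, [273.3, 185.8]), (0.61, [236.5, 215.8])]
scene pallet_mark [(0.62, [271.3, 226.5])]
scene pointer [(0.45, [263.0, 258.3]), (0.45, [187.4, 262.9])]
scene crank_axis [(0.55, [163.9, 268.3])]
scene crank_grip [(0.78, [188.7, 263.0])]
scene wrench [(0.82, [304.3, 234.6]), (0.63, [259.8, 305.9])]
scene disc [(0.95, [258.2, 306.7])]
top stud0 [(0.92, [163.6, 287.4]), (0.79, [194.3, 205.8]), (0.78, [99.7, 209.7]), (0.58, [274.1, 125.4])]
top stud1 [(0.92, [163.6, 287.4]), (0.79, [194.3, 205.8]), (0.78, [99.7, 209.7]), (0.58, [274.1, 125.4])]
top stud2 [(0.92, [163.6, 2
[... 239 characters left out ...]
2.1])]
top pointer [(0.42, [325.9, 145.3])]
top crank_axis [(0.94, [420.2, 177.9]), (0.24, [274.8, 122.8])]
top crank_grip [(0.55, [410.7, 162.4])]
top wrench []
top disc [(0.94, [370.5, 121.3])]
353.8191594984933 0.0054719883412541045 (array([[ 0.87564646,  0.48264002, -0.01737486],
       [ 0.2598429 , -0.50114423, -0.82543087],
       [-0.40709329,  0.71827089, -0.56423575]]), array([-0.47640627, -0.04341181,  1.29997951]))
451.72540773124933 0.0553164782238025 (array([[-2.07876234e-02, -9.99783502e-01, -9.07339118e-04],
       [-9.79573061e-01,  2.05489451e-02, -2.00035894e-01],
       [ 2.00011231e-01, -3.26946587e-03, -9.79788150e-01]]), array([0.04724149, 0.52032771, 1.11919055]))
1.3
```

View pics/s0.png

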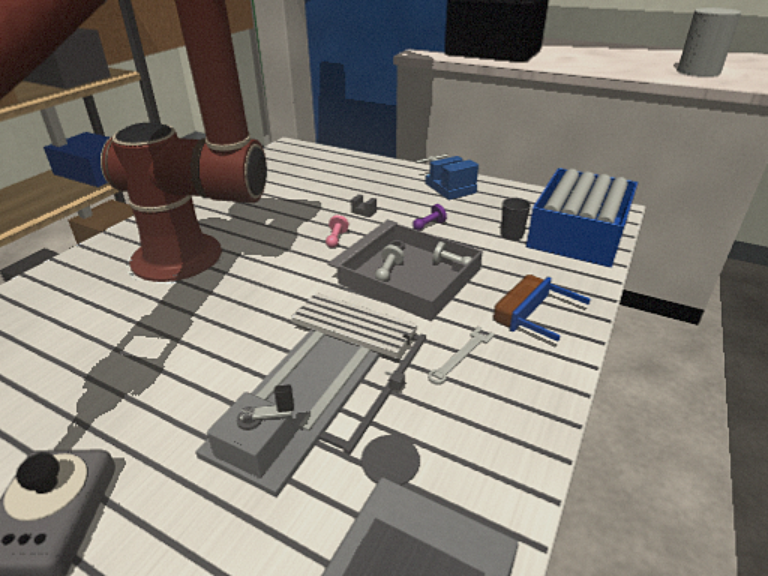

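View pics/t0.png

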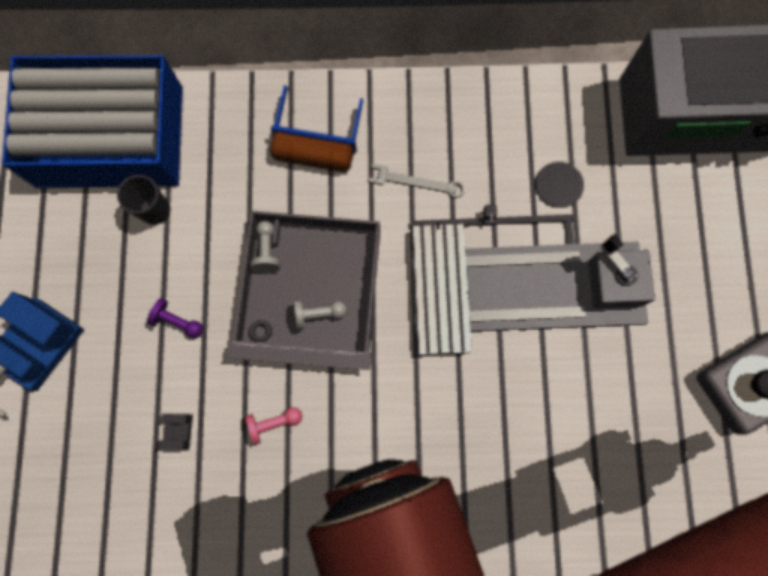

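The bin holds two steel studs. The one at top-image (178,160) lies in the +x,+y corner behind the rib, so it is stud0. The one at (213,209) lies free, so it is stud1 or stud2. The pink stud (182,283) and purple stud (117,213) lie outside the bin and are look-alikes, so I leave them alone. Next I measure.

Run:
```python
from h import *
S=snap('scene');T=snap('top')
for n in ['bin','bed','pallet','pallet_mark','pointer','crank_axis','crank_grip','disc']:
    a=ctrl.mark_of(S,n);b=ctrl.mark_of(T,n)
    if a and b: 
        for r in a[:2]:
            X=tri([ray(S,*px(r)),ray(T,*px(b[0]))]);print(n,X.round(4),np.round(proj(T,X)[0]-px(b[0]),1))
for n,z in [('crank_axis',.118),('crank_grip',.118),('pallet_mark',.035),('bed',0.0),('pallet',.02),('pointer',.0)]:
    b=ctrl.mark_of(T,n)
    if b: print('top',n,px(b[0]),atz(T,*px(b[0]),z).round(4))
    a=ctrl.mark_of(S,n)
    if a: print('scene',n,atz(S,*px(a[0]),z).round(4))
def crop(im,x0,y0,x1,y1,s,fn): cv2.imwrite('pics/'+fn,cv2.resize(im['frame'][y0:y1,x0:x1],None,fx=s,fy=s,interpolation=cv2.INTER_CUBIC))
crop(T,145,135,265,250,6,'tc_bin.png')
crop(T,265,135,440,240,4.5,'tc_bed.png')
crop(S,215,140,330,215,6.5,'sc_bin.png')
for r in ctrl.trace(T,'stud1'): print(r['p'],np.round(np.array(r['rect'])*[512,384,512,384],1))
```

```text
bin [ 0.5492  0.1804 -0.0072] [0. 0.]
bed [ 0.5321 -0.0437  0.0017] [-0.4 -0.5]
bed [ 0.5275 -0.0441  0.0151] [0.1 0.2]
pallet [ 0.5275 -0.0527  0.0236] [-0.6 -0.8]
pallet [ 0.5303 -0.0529  0.0135] [-0.9 -1.1]
pallet_mark [ 0.646  -0.0481  0.0375] [1.  1.4]
pointer [ 0.6932 -0.1729 -0.1298] [4.4 5.3]
pointer [ 0.6668 -0.1363  0.016 ] [-0.7 -1. ]
crank_axis [ 0.5374 -0.361   0.1192] [0.7 0.6]
crank_grip [ 0.5824 -0.3261  0.1205] [0.1 0.1]
disc [ 0.728  -0.2734 -0.0033] [-0.2 -0.3]
disc [ 0.6481 -0.1825  0.2884] [ -8.1 -12.2]
top crank_axis (423.9872, 178.4832) [ 0.5393 -0.3598  0.118 ]
scene crank_axis [ 0.5348 -0.3617  0.118 ]
top crank_grip (408.7808, 161.3952) [ 0.5834 -0.3267  0.118 ]
scene crank_grip [ 0.5806 -0.3246  0.118 ]
top pallet_mark (291.7888, 147.9168) [ 0.6506 -0.0458  0.035 ]
scene pallet_mark [ 0.6417 -0.0491  0.035 ]
top bed (292.096, 194.11199999999997) [ 0.5311 -0.0448  0.    ]
scene bed [ 0.5322 -0.0408  0.    ]
top pallet (296.2944, 194.3808) [ 0.526  -0.0546  0.02  ]
scene pallet [ 0.527 -0.047  0.02 ]
top pointer (325.0176, 144.6144) [ 0.669  -0.1406  0.    ]
scene pointer [ 0.7224 -0.2734  0.    ]
0.88 [163.7 271.7  37.7  24.8]
0.61 [196.8 198.5  34.   23.7]
0.59 [165.6 146.6  23.3  38.2]
0.59 [ 97.3 200.8  35.9  27.4]
```

View pics/tc_bin.png

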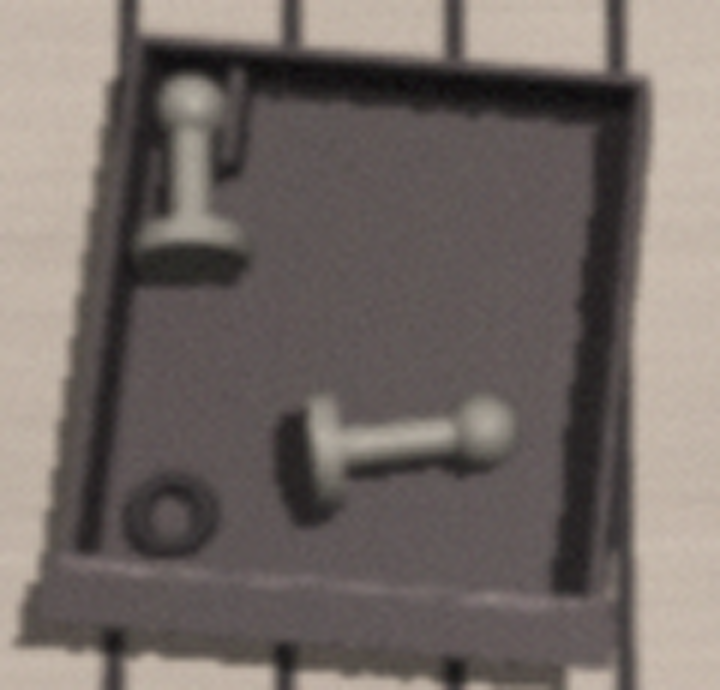

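View pics/tc_bed.png

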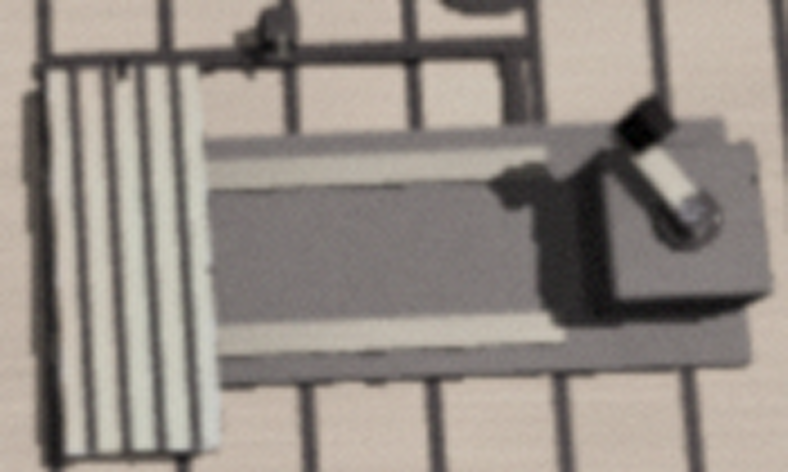

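View pics/sc_bin.png

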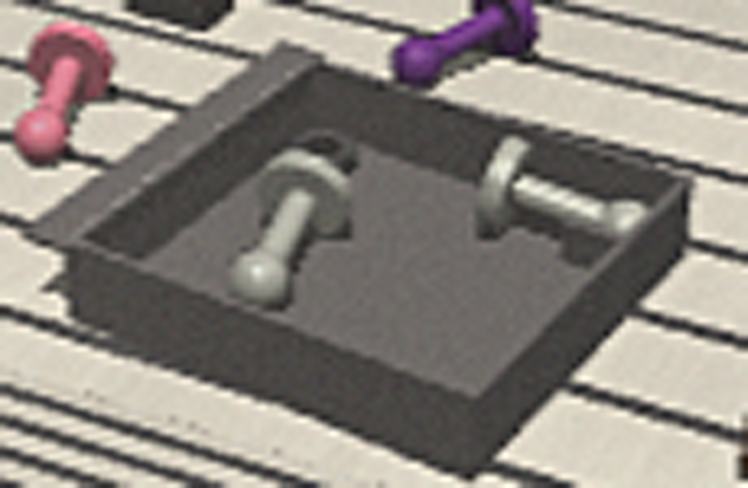

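Run:
```python
from h import *
T=snap('top');S=snap('scene')
pts={'s1ball':((225.8,207.0),(255.3,182.8)),'s0ball':((176.7,152.2),(311.6,173.5))}
for k,(a,b) in pts.items():
    X=tri([ray(T,*a),ray(S,*b)]);print(k,X.round(4),proj(T,X)[0]-a, atz(T,*a,.021).round(4))
for k,a in {'s1flangetop':(199.2,210.8),'s0flange':(177,175.5)}.items(): print(k,atz(T,*a,.03).round(4))
for k,a in {'bin+x+y':(169,142),'+x-y':(253,148.5),'-x+y in':(157,228),'-x-y in':(246,235)}.items(): print(k,atz(T,*a,.05).round(4))
for k,a in {'pal+x+y':(275,149),'pal-x+y':(279.5,236),'pal-x-y':(313,235),'pal+x-y':(309,149.5),'tab':(292.2,151),'ptrtip':(320.3,150.5)}.items(): print(k,atz(T,*a,.035).round(4))
```

```text
s1ball [0.4971 0.1345 0.0205] [-0.36770393 -0.50329253] [0.4956 0.1335 0.021 ]
s0ball [0.6476 0.2646 0.0277] [-0.0783518  -0.12747805] [0.6493 0.2656 0.021 ]
s1flangetop [0.4854 0.2025 0.03  ]
s0flange [0.5819 0.2621 0.03  ]
bin+x+y [0.6689 0.2809 0.05  ]
+x-y [0.6465 0.0582 0.05  ]
-x+y in [0.4398 0.3068 0.05  ]
-x-y in [0.4169 0.0799 0.05  ]
pal+x+y [ 6.486e-01 -6.000e-04  3.500e-02]
pal-x+y [ 0.4142 -0.006   0.035 ]
pal-x-y [ 0.415  -0.0926  0.035 ]
pal+x-y [ 0.6452 -0.0918  0.035 ]
tab [ 0.642  -0.0466  0.035 ]
ptrtip [ 0.6417 -0.122   0.035 ]
```

>>> carry_out:
  series:
    - [0.35,0.93,0.3,0,0,1,1]
    - [0.35,0.93,0.3,0,0,1,1]
    - [0.35,0.93,0.3,0,0,1,1]
    - [0.35,0.93,0.3,0,0,1,1]
    - [0.35,0.93,0.3,0,0,1,1]
    - [0.35,0.93,0.3,0,0,1,1]
    - [0.35,0.93,0.3,0,0,1,1]
    - [0.35,0.93,0.3,0,0,1,1]
    - [0.35,0.93,0,0,0,1,1]
    - [0.35,0.93,0,0,0,1,1]
    - [0.35,0.93,0,0,0,1,1]
    - [0.35,0.93,0,0,0,0.3,1]

```text
t: 4.15
tool_pos: [0.3702, -0.2861, 0.2915]
tool_rot: [2.222, 2.22, 0.0]
contact_force: [-0.4, 0.5, 0.2]
opening: 0.085
```

>>> carry_out:
  series:
    - [0.35,0.93,0,0,0,0,1]
    - [0.35,0.93,0,0,0,0,1]
    - [0.35,0.93,0,0,0,0,1]
    - [0.35,0.93,0,0,0,0,1]
    - [0.35,0.93,0,0,0,0,1]
    - [0.35,0.93,0,0,0,0,1]
    - [0.35,0.93,0,0,0,0,1]
    - [0.35,0.93,0,0,0,0,1]
    - [0.35,0.93,0,0,0,0,1]
    - [0.35,0.93,0,0,0,0,1]
    - [0.35,0.93,0,0,0,0,1]
    - [0.35,0.93,0,0,0,0,1]

```text
t: 5.35
tool_pos: [0.4752, -0.007, 0.2915]
tool_rot: [2.224, 2.218, 0.0]
contact_force: [0.0, 0.0, 0.0]
opening: 0.0849
```

>>> carry_out:
  series:
    - [0.3,0.8,0,0,0,0,1]
    - [0.3,0.8,0,0,0,0,1]
    - [0.3,0.8,0,0,0,0,1]
    - [0.3,0.8,0,0,0,0,1]
    - [0.3,0.8,0,0,0,0,1]
    - [0.3,0.8,0,0,0,0,1]
    - [0.3,0.8,0,0,0,0,1]
    - [0.3,0.8,0,0,0,0,1]
    - [0,0,0,0,0,0,1]

```text
t: 6.25
tool_pos: [0.5352, 0.1536, 0.2911]
tool_rot: [-2.222, -2.221, -0.0]
contact_force: [0.1, -0.8, -0.9]
opening: 0.0855
```

Run:
```python
from h import *
W=snap('wrist','w1.png')
print(W['obs']['tool_pos'],np.round(W['hand_eye'],3),W['fx'])
for n in ['stud1','bin']:
  for r in ctrl.mark_of(W,n): print(n,r['p'],px(r),atz(W,*px(r),.03).round(4))
```

```text
[0.53521154 0.15361472 0.29109707] [[-0.    -0.945 -0.326  0.084]
 [ 1.    -0.    -0.    -0.002]
 [ 0.    -0.326  0.945 -0.142]
 [ 0.     0.     0.     1.   ]] 343.86843428259283
stud1 0.84 (215.6032, 99.68639999999999) [0.4831 0.2126 0.03  ]
stud1 0.79 (44.8, 37.2864) [0.2938 0.2838 0.03  ]
stud1 0.72 (294.5024, 50.419200000000004) [0.5717 0.2654 0.03  ]
stud1 0.26 (342.2208, 335.808) [ 0.6547 -0.1223  0.03  ]
bin 0.85 (267.2128, 119.88479999999998) [0.5421 0.1896 0.03  ]
bin 0.48 (294.6048, 52.492799999999995) [0.5718 0.2633 0.03  ]
```

View pics/w1.png

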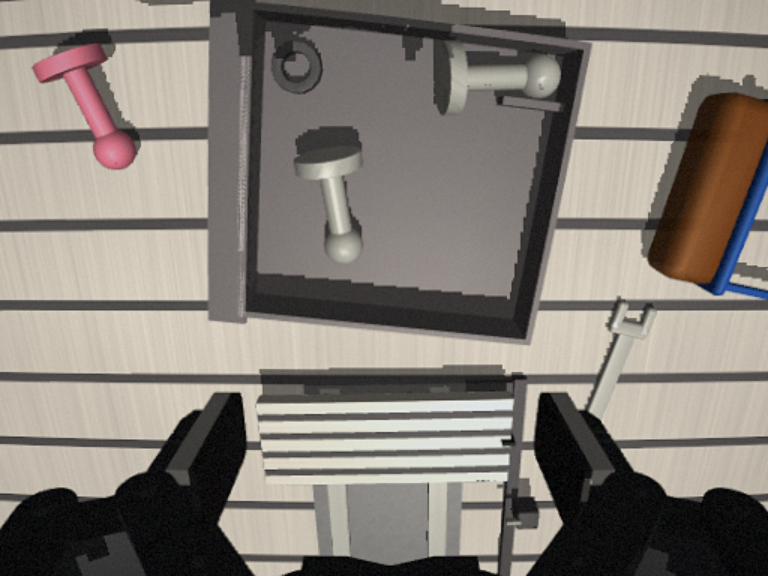

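Run:
```python
from h import *
W=snap('wrist');T=snap('top');S=snap('scene')
for k,a,z in [('s1ball',(228.7,162),.021),('s0ball',(362,50),.021),('s1neckflange',(217.5,118),.03),('s1 rimL',(196,107),.05),('s1 rimR',(241,103),.05),('s0 L',(291,50),.03),('s0 R',(311,50),.03)]:
    print(k,atz(W,*a,z).round(4))
print('s1',tri([ray(W,228.7,162),ray(T,225.8,207),ray(S,255.3,182.8)]).round(4))
print('s0',tri([ray(W,362,50),ray(T,176.7,152.2),ray(S,311.6,173.5)]).round(4))
f=W['frame'];cv2.imwrite('pics/wc.png',cv2.resize(f[10:110,270:400],None,fx=6,fy=6,interpolation=cv2.INTER_CUBIC))
```

```text
s1ball [0.4947 0.1351 0.021 ]
s0ball [0.6487 0.2646 0.021 ]
s1neckflange [0.4842 0.1897 0.03  ]
s1 rimL [0.4636 0.204  0.05  ]
s1 rimR [0.5129 0.2079 0.05  ]
s0 L [0.5677 0.2634 0.03  ]
s0 R [0.5897 0.2635 0.03  ]
s1 [0.4962 0.1348 0.0204]
s0 [0.6473 0.2644 0.0277]
```

View pics/wc.png

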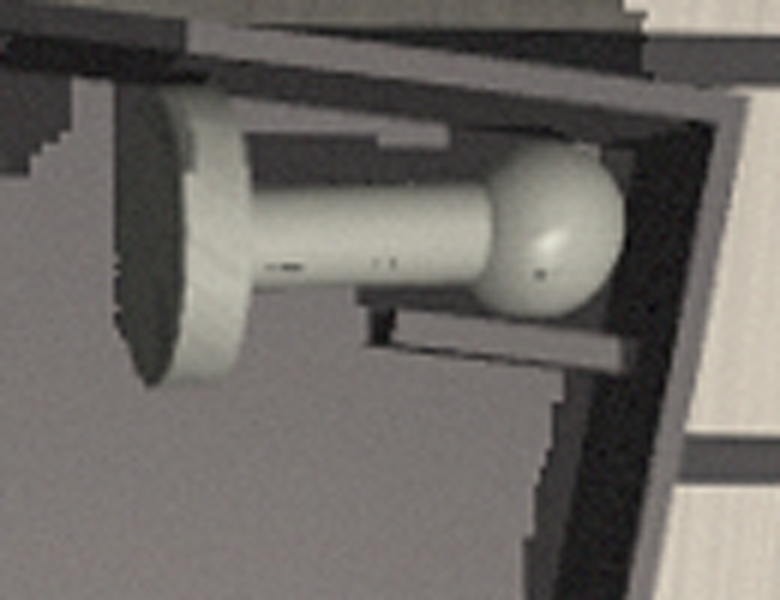

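The wrist view shows stud0's ball at (362,50), wedged between the rib and the +y wall, and its flange at (300,50). The free stud's ball is at (229,162). I take the free stud by the ball first.

>>> carry_out:
  series:
    - [-0.78,-0.37,-0.5,0,0,1,0.75]
    - [-0.78,-0.37,-1,0,0,1,0.75]
    - [0,0,-1,0,0,0,0.75]
    - [0,0,-1,0,0,0,0.75]
    - [0,0,-1,0,0,0,0.75]
    - [0,0,-1,0,0,0,0.75]
    - [0,0,-1,0,0,0,0.75]
    - [0,0,-1,0,0,0,0.75]
    - [0,0,-1,0,0,0,0.75]
    - [0,0,0,0,0,0,0.75]
  grip_force: 20

```text
t: 7.55
tool_pos: [0.4928, 0.1325, 0.075]
tool_rot: [-1.99, -2.424, 0.009]
contact_force: [-0.3, -0.3, 0.7]
opening: 0.0639
```

Run:
```python
from h import *
W=snap('wrist','w2.png',1.2);o=W['obs'];print(o['tool_pos'],o['opening'])
T=snap('top','t2.png',1.2);
for r in ctrl.mark_of(T,'stud1'): print(px(r),r['p'])
# check where the tcp line & ball prediction lie in wrist
print(proj(W,[[.496,.1348,.021],[.4842,.1897,.03]]))
```

```text
[0.49278042 0.13250466 0.07499006] 0.0639482951992939
(99.8912, 207.5904) 0.63
(195.6864, 210.00960000000003) 0.62
(174.7968, 177.4848) 0.59
(163.3792, 285.312) 0.48
[[268.80028626 217.20690432]
 [268.30380599 127.96718139]]
```

View pics/w2.png

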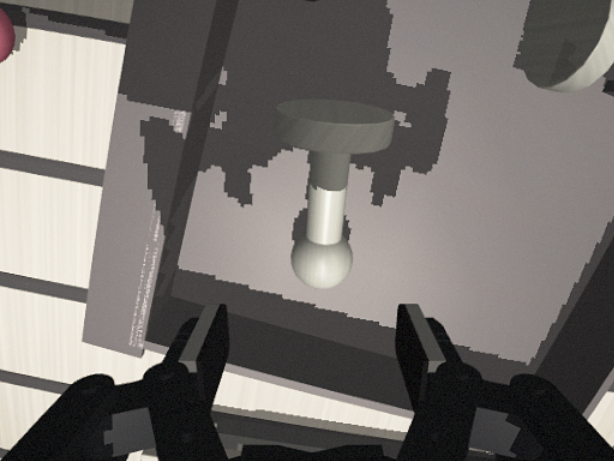

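>>> carry_out:
  series:
    - [0.13,0.1,-0.9,0,0,0,0.75]
    - [0,0,-0.9,0,0,0,0.75]
    - [0,0,-0.9,0,0,0,0.75]
    - [0,0,0,0,0,0,0.75]
    - [0,0,0,0,0,0,0]
    - [0,0,0,0,0,0,0]
    - [0,0,0,0,0,0,0]
    - [0,0,0,0,0,0,0]
    - [0,0,0,0,0,0,0]
    - [0,0,0,0,0,0,0]
  grip_force: 20

```text
t: 8.7
tool_pos: [0.5011, 0.1361, 0.0135]
tool_rot: [1.99, 2.427, 0.004]
contact_force: [-1.5, -1.3, 6.4]
opening: 0.0303
```

Run:
```python
from h import *
W=snap('wrist','w3.png',1.2);o=W['obs'];print(o['tool_pos'],o['opening'],o['contact_force'])
```

```text
[0.50107393 0.13610403 0.01351188] 0.03028027557711835 [-1.52751422 -1.26604807  6.4086963 ]
```

View pics/w3.png

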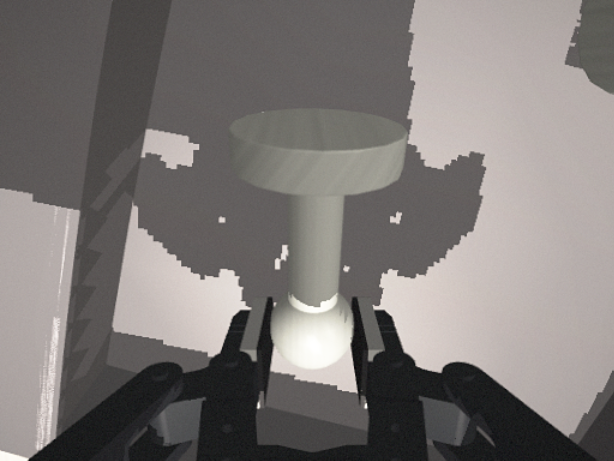

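>>> carry_out:
  series:
    - [0,0,0.3,0,0,0,0]
    - [0,0,0.4,0,0,0,0]
    - [0,0,0.5,0,0,0,0]
    - [0,0,0.5,0,0,0,0]
    - [0,0,0.6,0,0,0,0]
    - [0,0,0.7,0,0,0,0]
    - [0,0,0.7,0,0,0,0]
    - [0,0,0.7,0,0,0,0]
    - [0,0,0.7,0,0,0,0]
    - [0,0,0.7,0,0,0,0]
    - [0,0,0,0,0,0,0]
    - [0,0,0,0,0,0,0]
  grip_force: 20

```text
t: 9.95
tool_pos: [0.4992, 0.1359, 0.1567]
tool_rot: [1.992, 2.429, 0.001]
contact_force: [-0.9, -0.9, -5.5]
opening: 0.0302
```

Run:
```python
from h import *
W=snap('wrist','w4.png',1.2);o=W['obs'];print(o['tool_pos'],o['opening'],o['contact_force'])
S=snap('scene');cv2.imwrite('pics/s4.png',cv2.resize(S['frame'][60:240,180:360],None,fx=3,fy=3))
```

```text
[0.49919279 0.13588404 0.15665492] 0.030151166872512705 [-0.91065353 -0.92404105 -5.45924685]
```

View pics/w4.png

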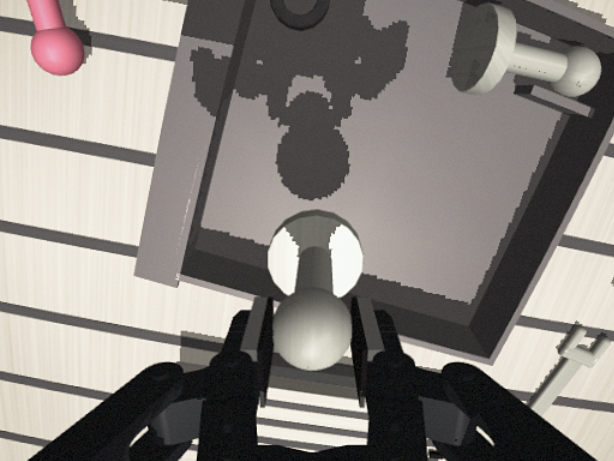

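View pics/s4.png

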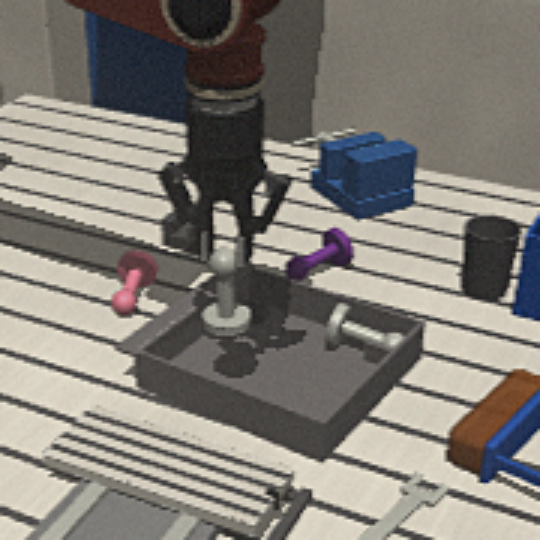

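>>> carry_out:
  series:
    - [-0.1,-0.3,0,0,0,-0.2,0]
    - [-0.1,-0.6,0,0,0,-0.2,0]
    - [-0.1,-0.8,0,0,0,-0.2,0]
    - [-0.1,-0.8,0,0,0,-0.2,0]
    - [-0.1,-0.8,0,0,0,-0.2,0]
    - [-0.1,-0.8,0,0,0,-0.2,0]
    - [-0.1,-0.8,0,0,0,-0.2,0]
    - [-0.1,-0.8,0,0,0,-0.2,0]
    - [-0.1,-0.8,0,0,0,-0.2,0]
    - [-0.1,-0.5,0,0,0,-0.2,0]
    - [-0.1,-0.36,0,0,0,0,0]
    - [0,0,0,0,0,0,0]

```text
t: 11.25
tool_pos: [0.4712, -0.0491, 0.1561]
tool_rot: [-2.227, -2.216, 0.001]
contact_force: [0.4, -0.6, -3.6]
opening: 0.0302
```

Run:
```python
from h import *
W=snap('wrist','w5.png',1.2);o=W['obs'];print(o['tool_pos'],o['opening'],o['contact_force'])
S=snap('scene');cv2.imwrite('pics/s5.png',cv2.resize(S['frame'][80:260,160:340],None,fx=3,fy=3))
T=snap('top');cv2.imwrite('pics/t5.png',cv2.resize(T['frame'][120:260,240:360],None,fx=4,fy=4))
```

```text
[ 0.47124241 -0.04907529  0.15611592] 0.030158967103704602 [ 0.37220976 -0.64532365 -3.56103563]
```

View pics/s5.png

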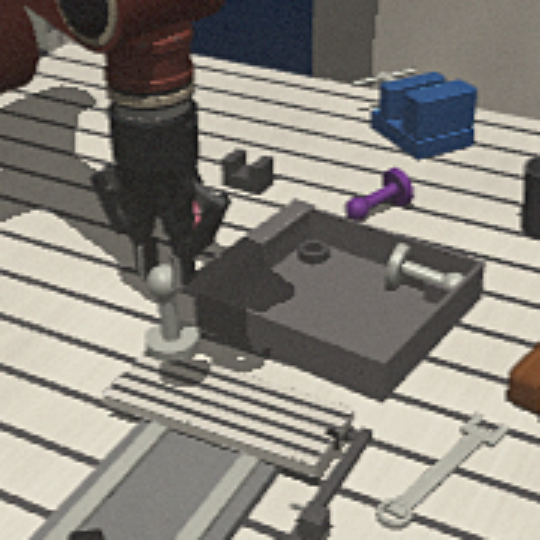

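View pics/w5.png

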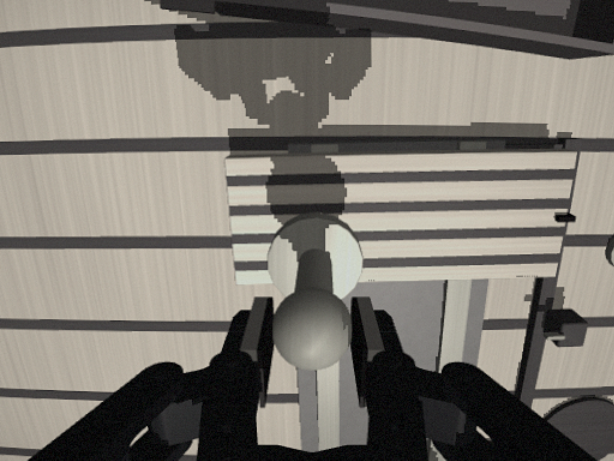

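>>> carry_out:
  series:
    - [0,0,-0.5,0,0,0,0]
    - [0,0,-0.6,0,0,0,0]
    - [0,0,-0.5,0,0,0,0]
    - [0,0,-0.2,0,0,0,0]
    - [0,0,-0.1,0,0,0,0]
    - [0,0,-0.1,0,0,0,0]
    - [0,0,0,0,0,0,0]

```text
t: 12.1
tool_pos: [0.4724, -0.0478, 0.1084]
tool_rot: [-2.225, -2.218, -0.001]
contact_force: [-4.3, 3.1, 5.2]
opening: 0.0301
```

Run:
```python
from h import *
W=snap('wrist','w6.png',1.2);o=W['obs'];print(o['tool_pos'],o['opening'],o['contact_force'])
S=snap('scene');cv2.imwrite('pics/s6.png',cv2.resize(S['frame'][120:240,180:320],None,fx=5,fy=5))
```

```text
[ 0.47239345 -0.04781322  0.108354  ] 0.03009872286669011 [-4.31471443  3.10686755  5.2307329 ]
```

View pics/s6.png

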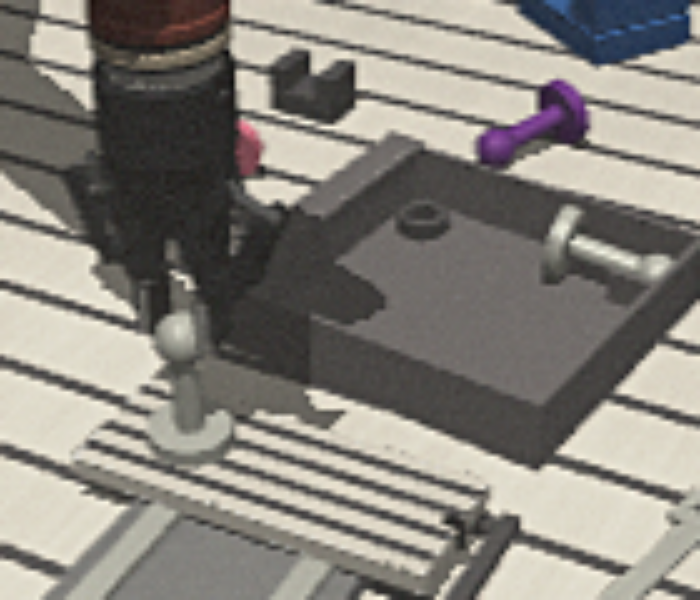

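>>> carry_out:
  series:
    - [0,0,-0.08,0,0,0,0]
    - [0,0,-0.08,0,0,0,0]
    - [0,0,-0.05,0,0,0,0]
    - [0,0,0,0,0,0,0]

```text
t: 12.6
tool_pos: [0.4753, -0.0483, 0.1076]
tool_rot: [2.22, 2.215, 0.007]
contact_force: [-6.5, 3.7, 20.7]
opening: 0.03
```

Run:
```python
from h import *
W=snap('wrist','w7.png',1.2);o=W['obs'];print(o['tool_pos'],o['opening'],o['contact_force'])
S=snap('scene');cv2.imwrite('pics/s7.png',cv2.resize(S['frame'][160:230,190:270],None,fx=8,fy=8))
T=snap('top');cv2.imwrite('pics/t7.png',cv2.resize(T['frame'][120:260,240:360],None,fx=4,fy=4))
b=np.array([.4724,-.0478,.11]);print(proj(S,[b,b-[0,0,.06]]))
```

```text
[ 0.47534856 -0.04828095  0.10760698] 0.029955347390381266 [-6.52666274  3.69356993 20.65695676]
[[217.11676478 186.84690972]
 [218.46361419 203.47293426]]
```

View pics/s7.png

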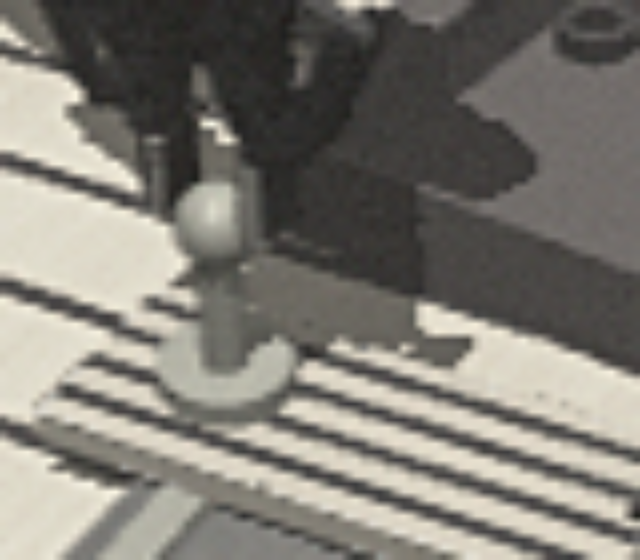

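View pics/w7.png

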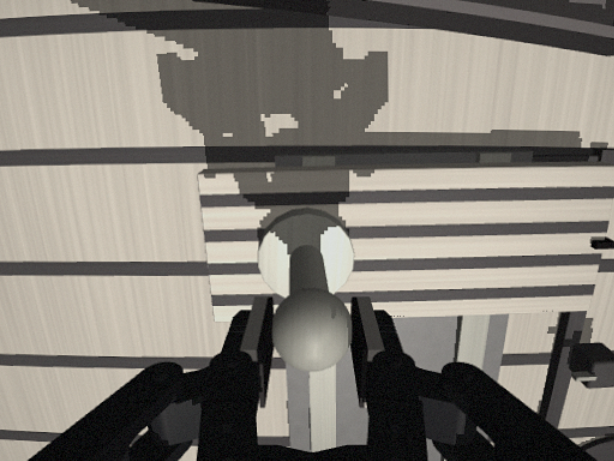

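>>> carry_out:
  series:
    - [0,0,0.08,0,0,0,0]
    - [0,0,0.04,0,0,0,0]
    - [0,0,0,0,0,0,0.4]
    - [0,0,0,0,0,0,0.6]
    - [0,0,0,0,0,0,0.7]
    - [0,0,0.2,0,0,0,0.7]
    - [0,0,0.6,0,0,0,0.7]
    - [0,0,1,0,0,0,0.7]
    - [0,0,1,0,0,0,0.7]
    - [0,0,1,0,0,0,0.7]

```text
t: 13.75
tool_pos: [0.4719, -0.0481, 0.2013]
tool_rot: [2.224, 2.217, 0.001]
contact_force: [0.2, -0.3, 0.4]
opening: 0.0598
```

Run:
```python
from h import *
W=snap('wrist','w8.png',1.2);o=W['obs'];print(o['tool_pos'],o['opening'],o['contact_force'])
S=snap('scene','s8.png')
T=snap('top');cv2.imwrite('pics/t8.png',cv2.resize(T['frame'][120:260,240:360],None,fx=4,fy=4))
```

```text
[ 0.47190684 -0.04813058  0.20131606] 0.059840547945348856 [ 0.20117856 -0.26609553  0.43460336]
```

View pics/s8.png

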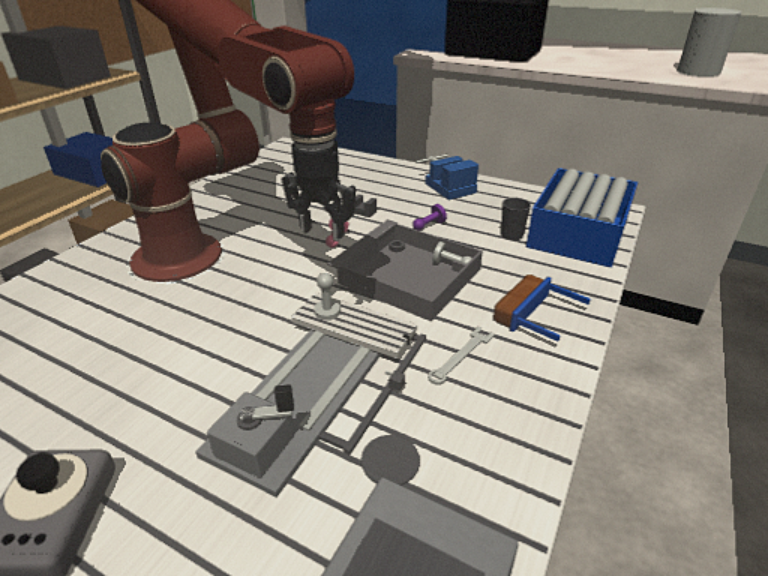

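View pics/w8.png

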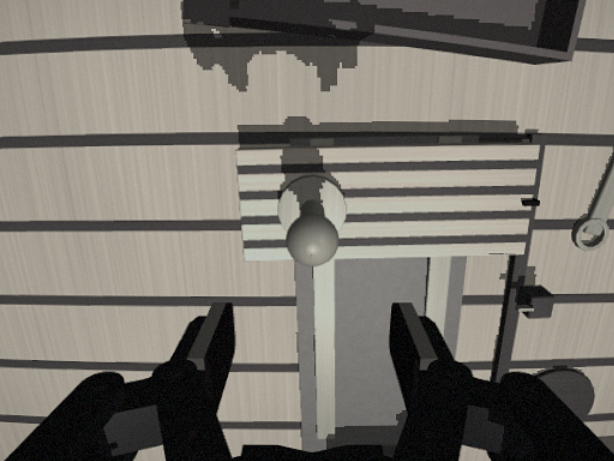

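>>> carry_out:
  series:
    - [0.37,1,0.3,0,0,0,0.7]
    - [0.37,1,0,0,0,0,0.7]
    - [0.37,1,0,0,0,0,0.7]
    - [0.37,1,0,0,0,0,0.7]
    - [0.37,1,0,0,0,0,0.7]
    - [0.37,1,0,0,0,0,0.7]
    - [0.37,1,0,0,0,0,0.7]
    - [0.37,1,0,0,0,0,0.7]
    - [0.37,1,0,0,0,0,0.7]
    - [0.37,1,0,0,0,0,0.6]
    - [0.37,1,0,0,0,0,0.6]
    - [0.37,1,0,0,0,0,0.5]

```text
t: 15.1
tool_pos: [0.5822, 0.2528, 0.2049]
tool_rot: [-2.224, -2.217, 0.004]
contact_force: [0.2, -0.8, -0.6]
opening: 0.0428
```

>>> carry_out:
  series:
    - [0,0.48,-0.7,0,0,0,0.5]
    - [0,0,-1,0,0,0,0.5]
    - [0,0,-0.8,0,0,0,0.5]
    - [0,0,-0.8,0,0,0,0.5]
    - [0,0,0,0,0,0,0.5]

```text
t: 15.6
tool_pos: [0.5788, 0.2624, 0.1177]
tool_rot: [-2.222, -2.215, 0.015]
contact_force: [0.9, -0.4, -0.9]
opening: 0.0425
```

Run:
```python
from h import *
W=snap('wrist','w9.png',1.2);o=W['obs'];print(o['tool_pos'],o['opening'],o['contact_force'])
T=snap('top');cv2.imwrite('pics/t9.png',cv2.resize(T['frame'][120:260,145:265],None,fx=4,fy=4))
print(proj(W,[[.583,.264,.056],[.648,.2645,.021]])*1.2)
```

```text
[0.57881067 0.2623915  0.11774068] 0.042543992081622926 [ 0.89250298 -0.37354522 -0.93558502]
[[323.79621714 254.03557624]
 [428.59573682 231.69373448]]
```

View pics/w9.png

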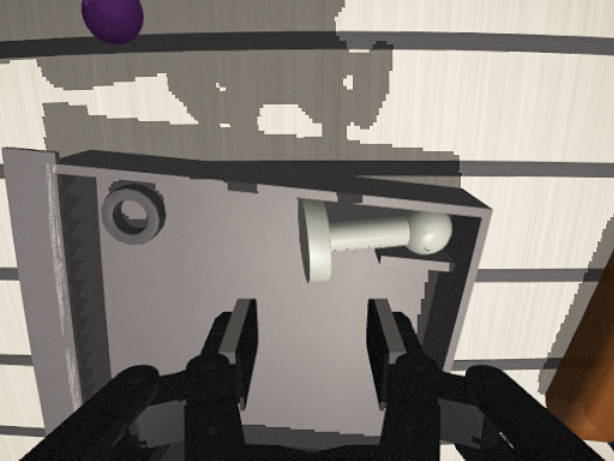

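Run:
```python
from h import *
W=snap('wrist');f=W['frame'];cv2.imwrite('pics/wc10.png',cv2.resize(f[150:250,240:390],None,fx=5,fy=5,interpolation=cv2.INTER_CUBIC))
for u,v,z in [(315,200,.034),(318,282,.034),(318,241,.056),(304,241,.054),(331,241,.055),(430,232,.021)]:
    print(u,v,atz(W,u/1.2,v/1.2,z).round(4))
# model: draw stud candidates
def stud(o,yaw,tilt=np.radians(9)):
    z=np.array([np.cos(yaw)*np.cos(tilt),np.sin(yaw)*np.cos(tilt),-np.sin(tilt)]);a=np.array([-np.sin(yaw),np.cos(yaw),0]);b=np.cross(z,a)
    th=np.linspace(0,2*np.pi,40);P=[o+.026*(np.cos(t)*a+np.sin(t)*b)+h*z for h in(0,.012) for t in th]+[o+.075*z]
    return np.array(P)
g=cv2.resize(f,None,fx=3,fy=3)
for y0,yaw,c in [(.270,-.08,(0,0,255)),(.264,0,(0,255,0))]:
    o=np.array([.648-.074*np.cos(yaw),.2645-.074*np.sin(yaw),.0327])
    for p in proj(W,stud(o,yaw))*3: cv2.circle(g,tuple(int(round(q)) for q in p),1,c,-1)
    print(o)
cv2.imwrite('pics/wm10.png',g[420:800,700:1200])
```

```text
315 200 [0.5816 0.2878 0.034 ]
318 282 [0.5834 0.2356 0.034 ]
318 241 [0.5831 0.2707 0.056 ]
304 241 [0.5755 0.27   0.054 ]
331 241 [0.5902 0.2704 0.055 ]
430 232 [0.6538 0.2637 0.021 ]
[0.57423667 0.27041369 0.0327    ]
[0.574  0.2645 0.0327]
```

View pics/wm10.png

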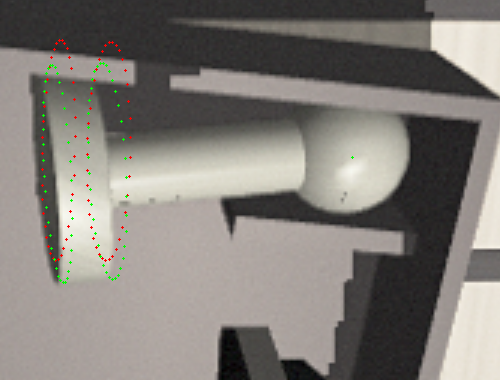

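>>> carry_out:
  series:
    - [0.08,0,-0.8,0,0,0,0.5]
    - [0,0,-0.8,0,0,0,0.5]
    - [0,0,-0.8,0,0,0,0.5]
    - [0,0,-0.5,0,0,0,0.5]
    - [0,0,0,0,0,0,0.5]
    - [0,0,0,0,0,0,0]
    - [0,0,0,0,0,0,0]
    - [0,0,0,0,0,0,0]
    - [0,0,0,0,0,0,0]
    - [0,0,0,0,0,0,0]
    - [0,0,0,0,0,0,0]
  grip_force: 60

```text
t: 16.85
tool_pos: [0.5857, 0.2644, 0.0533]
tool_rot: [2.224, 2.217, 0.004]
contact_force: [-1.7, -0.7, 6.2]
opening: 0.0088
```

Run:
```python
from h import *
W=snap('wrist','w11.png',1.2);o=W['obs'];print(o['tool_pos'],o['opening'],o['contact_force'])
```

```text
[0.58572399 0.26443822 0.05332714] 0.008839320043910673 [-1.73188585 -0.74515704  6.15391546]
```

View pics/w11.png

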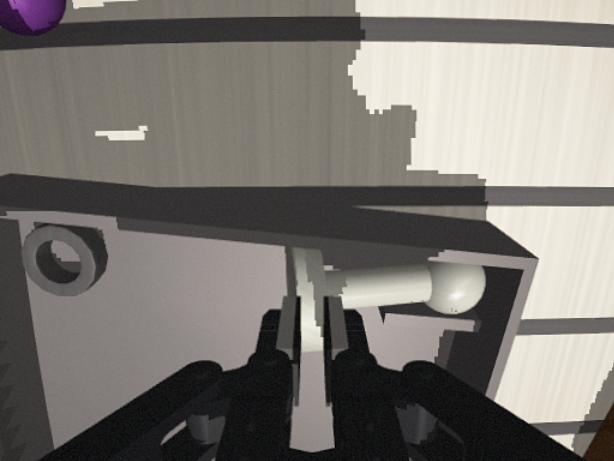

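>>> carry_out:
  series:
    - [0,0,0,0,0,0,0.4]
    - [0,0,0,0,0,0,0.5]
    - [0,0,0,0,0,0,0.5]
    - [-0.12,0,-0.15,0,0,0,0.5]
    - [0,0,-0.15,0,0,0,0.5]
    - [0,0,-0.1,0,0,0,0.5]
    - [0,0,0,0,0,0,0.5]
  grip_force: 60

```text
t: 17.6
tool_pos: [0.5811, 0.2638, 0.0406]
tool_rot: [-2.224, -2.218, 0.002]
contact_force: [0.1, 0.3, -0.0]
opening: 0.0426
```

>>> carry_out:
  series:
    - [0,0,0,0,0,0,0]
    - [0,0,0,0,0,0,0]
    - [0,0,0,0,0,0,0]
    - [0,0,0,0,0,0,0]
    - [0,0,0,0,0,0,0]
    - [0,0,0,0,0,0,0]
    - [0,0,0,0,0,0,0]
  grip_force: 60

```text
t: 18.3
tool_pos: [0.582, 0.2643, 0.0421]
tool_rot: [2.225, 2.218, 0.002]
contact_force: [0.0, 2.7, 3.5]
opening: 0.0103
```

>>> carry_out:
  series:
    - [-0.2,0,0.04,0,0,0,0]
    - [-0.4,0.04,0.04,0,0,0,0]
    - [-0.4,0.04,0,0,0,0,0]
    - [-0.4,0.04,0,0,0,0,0]
    - [-0.4,0.03,0,0,0,0,0]
    - [-0.4,0.02,0,0,0,0,0]
    - [-0.4,0,0,0,0,0,0]
    - [0,0,0,0,0,0,0]
  grip_force: 60

```text
t: 19.1
tool_pos: [0.5144, 0.2679, 0.0427]
tool_rot: [-2.223, -2.218, 0.004]
contact_force: [-0.1, -0.2, -3.4]
opening: 0.0104
```

Run:
```python
from h import *
W=snap('wrist','w12.png',1.2);o=W['obs'];print(o['tool_pos'],o['opening'],o['contact_force'])
```

```text
[0.514449   0.26791076 0.04271494] 0.010443863145373383 [-0.13466949 -0.19909775 -3.3506058 ]
```

View pics/w12.png

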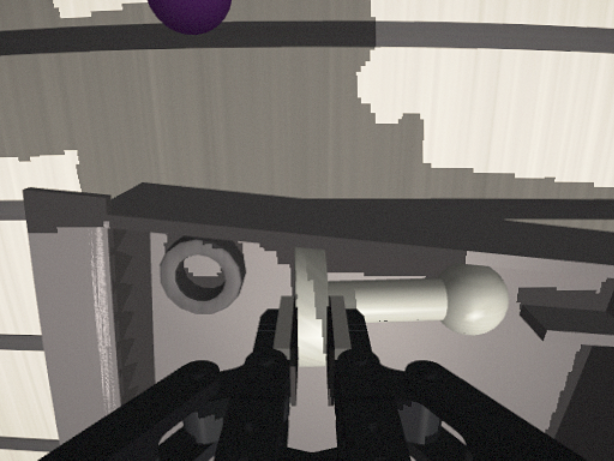

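>>> carry_out:
  series:
    - [0,0,0.15,0,0,0,0]
    - [0,-0.4,0,0,0,0,0]
    - [0,-0.6,0,0,0,0,0]
    - [0,-0.6,0,0,0,0,0]
    - [0,-0.6,0,0,0,0,0]
    - [0,-0.6,0,0,0,0,0]
    - [0,-0.6,0,0,0,0,0]
    - [0,0,-0.15,0,0,0,0]
    - [0,0,-0.1,0,0,0,0]
    - [0,0,0,0,0,0,0.3]
    - [0,0,0,0,0,0,0.5]
    - [0,0,0,0,0,0,0.5]

```text
t: 20.35
tool_pos: [0.5172, 0.1837, 0.0416]
tool_rot: [2.224, 2.218, 0.002]
contact_force: [-0.7, -0.8, -0.1]
opening: 0.0428
```

>>> carry_out:
  series:
    - [0,0,0.6,0,0,0,0.6]
    - [0,0,1,0,0,0,0.7]
    - [0,0,1,0,0,0,0.75]
    - [0,0,1,0,0,0,0.75]
    - [0,0,1,0,0,0,0.75]
    - [0,0,0,0,0,0,0.75]

```text
t: 20.95
tool_pos: [0.5197, 0.1841, 0.1621]
tool_rot: [2.221, 2.215, 0.013]
contact_force: [0.4, -0.5, 0.3]
opening: 0.0639
```

Run:
```python
from h import *
W=snap('wrist','w13.png',1.2);o=W['obs'];print(o['tool_pos'],o['opening'],o['contact_force'])
T=snap('top','t13.png');S=snap('scene','s13.png')
```

```text
[0.51965419 0.18412958 0.16205741] 0.0638892182549678 [ 0.41704794 -0.5449209   0.32411584]
```

View pics/w13.png

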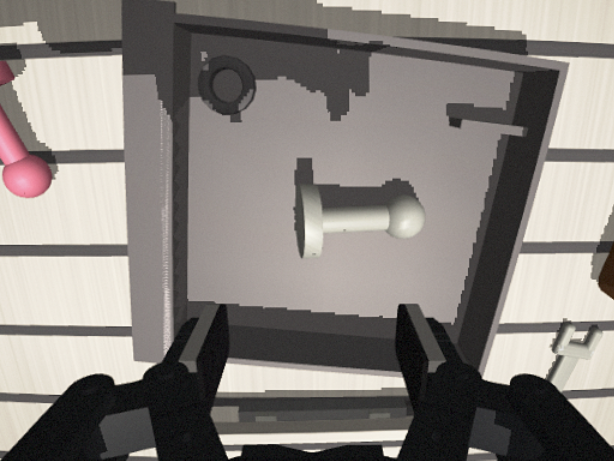

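View pics/t13.png

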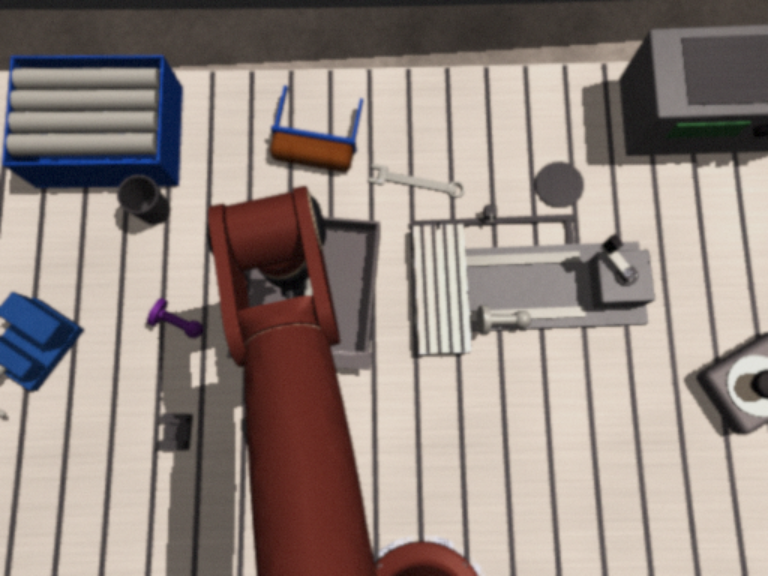

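The pictures show stud0 free in mid-bin with its ball at wrist (338,179). The placed stud1 was knocked off the pallet and now lies on the bed, top (325–348,213); I'll re-pick it afterwards. First, stud0's ball position.

Run:
```python
from h import *
W=snap('wrist')
print(atz(W,406/1.2,215/1.2,.021),atz(W,325/1.2,219/1.2,.032))
T=snap('top');S=snap('scene')
cv2.imwrite('pics/tc14.png',cv2.resize(T['frame'][190:240,300:380],None,fx=8,fy=8,interpolation=cv2.INTER_CUBIC))
cv2.imwrite('pics/sc14.png',cv2.resize(S['frame'][190:270,170:270],None,fx=7,fy=7,interpolation=cv2.INTER_CUBIC))
print(ctrl.get_obs()['q'])
```

```text
[0.58098879 0.18489479 0.021     ] [0.5236709  0.18547016 0.032     ]
[ 2.05090861e-01 -7.08647136e-02  1.86666968e+00  5.64547124e-06
  1.34856366e+00  2.08009525e-01]
```

View pics/tc14.png

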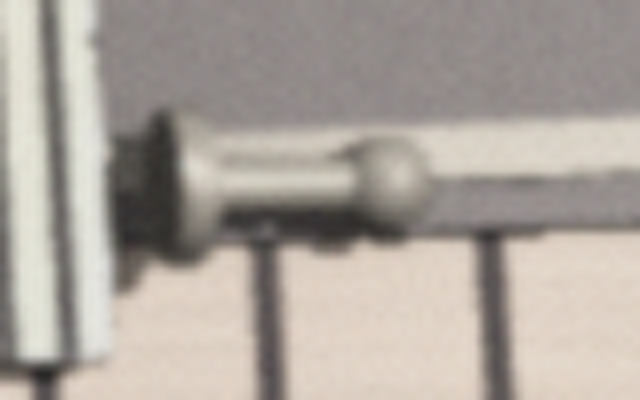

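View pics/sc14.png

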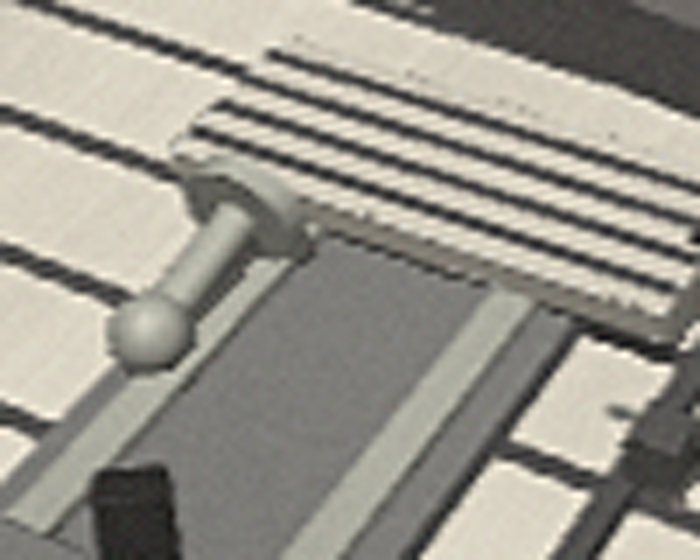

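>>> carry_out:
  series:
    - [0.22,0,-0.2,0,0,-1,0.75]
    - [0.22,0,-0.2,0,0,-1,0.75]
    - [0.22,0,-0.2,0,0,-1,0.75]
    - [0.22,0,-0.2,0,0,-1,0.75]
    - [0.22,0,-0.2,0,0,-1,0.75]
    - [0.22,0,-0.2,0,0,-1,0.75]
    - [0.22,0,-0.2,0,0,-1,0.75]
    - [0.22,0,-0.2,0,0,-1,0.75]
    - [0.22,0,-0.2,0,0,-1,0.75]
    - [0.22,0,-0.2,0,0,-1,0.75]
    - [0.22,0,-0.2,0,0,-1,0.75]
    - [0.03,0,-0.2,0,0,-1,0.75]
  grip_force: 20

```text
t: 22.45
tool_pos: [0.5777, 0.183, 0.0945]
tool_rot: [3.09, 0.568, -0.003]
contact_force: [-1.3, 0.2, -0.8]
opening: 0.0641
```

>>> carry_out:
  series:
    - [0,0,-0.2,0,0,-1,0.75]
    - [0,0,-0.2,0,0,-1,0.75]
    - [0,0,-0.2,0,0,-1,0.75]
    - [0,0,-0.2,0,0,-0.7,0.75]
    - [0,0,0,0,0,0,0.75]
  grip_force: 20

```text
t: 22.95
tool_pos: [0.5765, 0.183, 0.0738]
tool_rot: [3.141, -0.003, -0.006]
contact_force: [0.1, -1.3, 0.0]
opening: 0.0641
```

Run:
```python
from h import *
W=snap('wrist','w15.png',1.2);o=W['obs'];print(o['tool_pos'],o['opening'],o['q'])
print(proj(W,[[.581,.185,.021]])*1.2)
```

```text
[0.57649867 0.18295182 0.07380195] 0.06405715575171186 [1.84289630e-01 1.53591038e-01 1.78030497e+00 4.38325618e-05
 1.21169115e+00 1.75708888e+00]
[[308.0606626  251.98444012]]
```

View pics/w15.png

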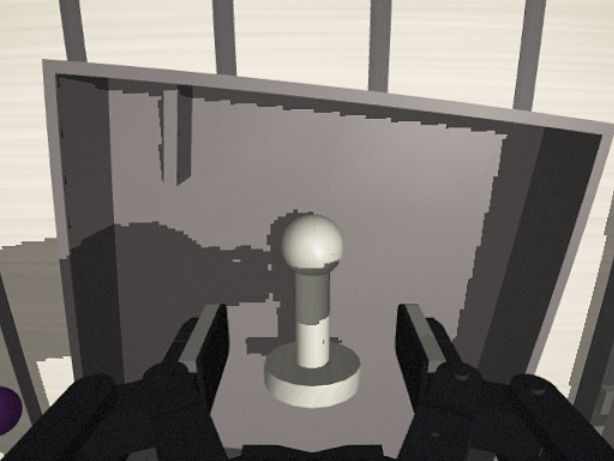

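>>> carry_out:
  series:
    - [0.32,0,-0.3,0,0,0,0.75]
    - [0,0,-0.5,0,0,0,0.75]
    - [0,0,-0.5,0,0,0,0.75]
    - [0,0,-0.5,0,0,0,0.75]
    - [0,0,-0.4,0,0,0,0.75]
    - [0,0,-0.2,0,0,0,0.75]
    - [0,0,0,0,0,0,0.75]

```text
t: 23.7
tool_pos: [0.5851, 0.1831, 0.0147]
tool_rot: [3.141, -0.003, -0.003]
contact_force: [-0.0, 0.1, 0.8]
opening: 0.064
```

Run:
```python
from h import *
W=snap('wrist','w16.png',1.2);o=W['obs'];print(o['tool_pos'],o['opening'],o['contact_force'])
```

```text
[0.5850633  0.18305722 0.01469841] 0.06404272814783758 [-0.00215997  0.093471    0.83003415]
```

View pics/w16.png

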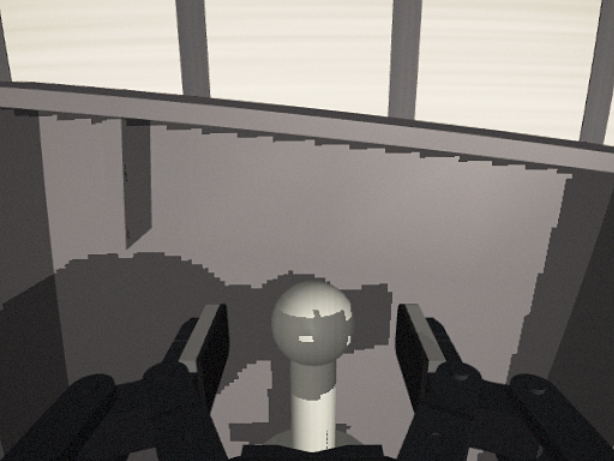

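>>> carry_out:
  series:
    - [0,0,-0.16,0,0,0,0.75]
    - [0,0,0,0,0,0,0]
    - [0,0,0,0,0,0,0]
    - [0,0,0,0,0,0,0]
    - [0,0,0,0,0,0,0]
    - [0,0,0,0,0,0,0]
    - [0,0,0,0,0,0,0]

```text
t: 24.45
tool_pos: [0.5863, 0.1832, 0.0125]
tool_rot: [-3.142, 0.003, -0.001]
contact_force: [0.1, -1.9, 2.2]
opening: 0.0306
```

>>> carry_out:
  series:
    - [0,0,0.3,0,0,0,0]
    - [0,0,0.4,0,0,0,0]
    - [0,0,0.5,0,0,0,0]
    - [0,0,0.5,0,0,0,0]
    - [0,0,0.6,0,0,0,0]
    - [0,0,0.7,0,0,0,0]
    - [0,0,0.7,0,0,0,0]
    - [0,0,0.7,0,0,0,0]
    - [0,0,0.7,0,0,0,0]
    - [0,0,0.7,0,0,0,0]
    - [0,0,0,0,0,0,0]
    - [0,0,0,0,0,0,0]

```text
t: 25.65
tool_pos: [0.5862, 0.1833, 0.1576]
tool_rot: [-3.141, 0.003, -0.002]
contact_force: [-0.1, 0.0, -4.8]
opening: 0.0301
```

Run:
```python
from h import *
W=snap('wrist','w17.png',1.2);o=W['obs'];print(o['tool_pos'],o['opening'],o['contact_force'])
S=snap('scene','s17.png')
```

```text
[0.58624406 0.18327068 0.15758449] 0.030106025164544158 [-0.11141466  0.01283539 -4.75108477]
```

View pics/s17.png

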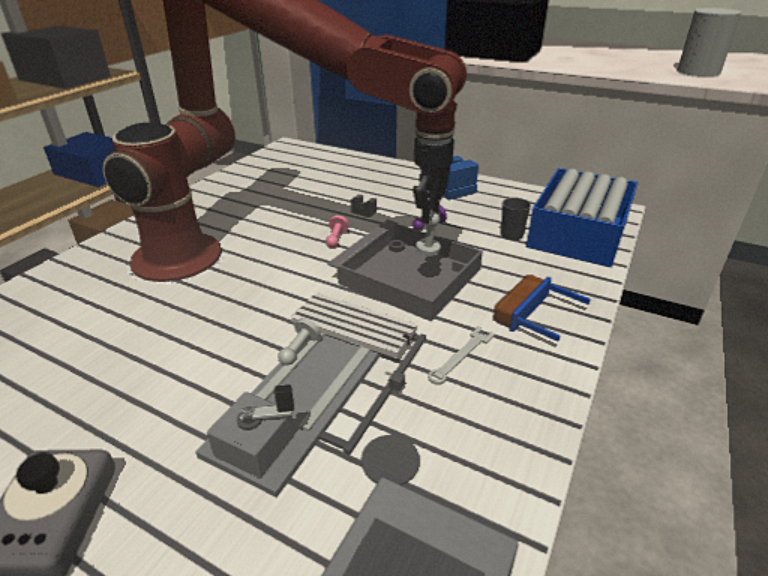

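View pics/w17.png

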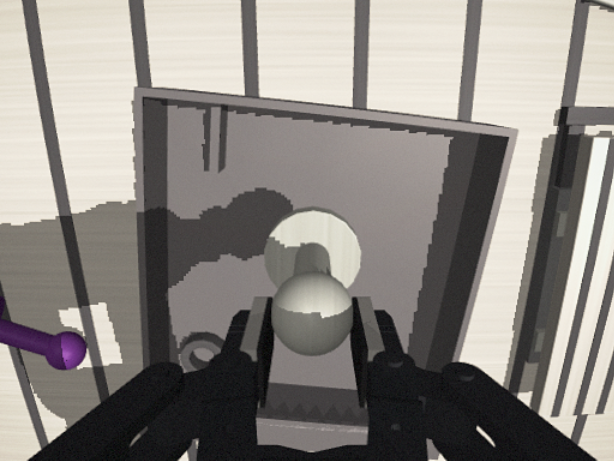

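>>> carry_out:
  series:
    - [0,-0.4,0,0,0,0,0]
    - [0.05,-0.8,0,0,0,0,0]
    - [0.05,-1,0,0,0,0,0]
    - [0.05,-1,0,0,0,0,0]
    - [0.05,-1,0,0,0,0,0]
    - [0,-1,0,0,0,0,0]
    - [0,-1,0,0,0,0,0]
    - [0,-1,0,0,0,0,0]
    - [0,-1,0,0,0,0,0]
    - [0,-0.7,0,0,0,0,0]
    - [0,-0.3,0,0,0,0,0]
    - [0,0,0,0,0,0,0]

```text
t: 26.95
tool_pos: [0.5907, -0.0475, 0.1567]
tool_rot: [-3.141, 0.006, 0.001]
contact_force: [-0.5, 1.3, -5.7]
opening: 0.0303
```

Run:
```python
from h import *
W=snap('wrist','w18.png',1.2);o=W['obs'];print(o['tool_pos'],o['opening'],o['contact_force'])
```

```text
[ 0.59073735 -0.04754781  0.15666019] 0.030265744021064002 [-0.49815756  1.31379267 -5.70723067]
```

View pics/w18.png

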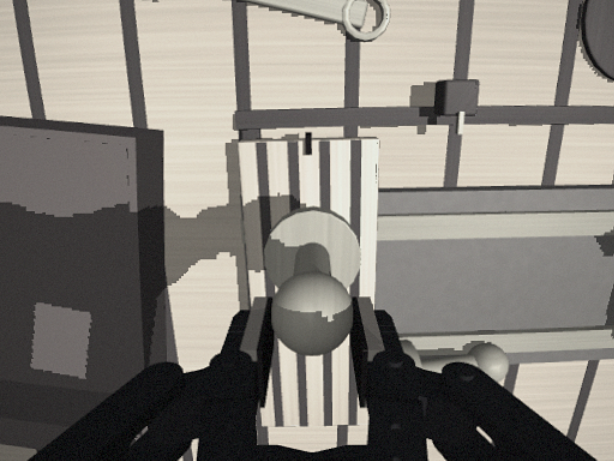

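>>> carry_out:
  series:
    - [0,0,-0.5,0,0,0,0]
    - [0,0,-0.6,0,0,0,0]
    - [0,0,-0.5,0,0,0,0]
    - [0,0,-0.2,0,0,0,0]
    - [0,0,-0.1,0,0,0,0]
    - [0,0,-0.1,0,0,0,0]
    - [0,0,-0.08,0,0,0,0]
    - [0,0,-0.08,0,0,0,0]
    - [0,0,0,0,0,0,0]

```text
t: 27.9
tool_pos: [0.594, -0.0471, 0.1083]
tool_rot: [3.141, -0.003, 0.011]
contact_force: [-3.5, 2.2, 11.1]
opening: 0.0299
```

Run:
```python
from h import *
W=snap('wrist','w19.png',1.2);o=W['obs'];print(o['tool_pos'],o['opening'],o['contact_force'])
S=snap('scene');cv2.imwrite('pics/s19.png',cv2.resize(S['frame'][155:245,210:310],None,fx=7,fy=7))
```

```text
[ 0.59398117 -0.04707034  0.10832119] 0.02992705502955239 [-3.46186767  2.1958234  11.12242045]
```

View pics/s19.png

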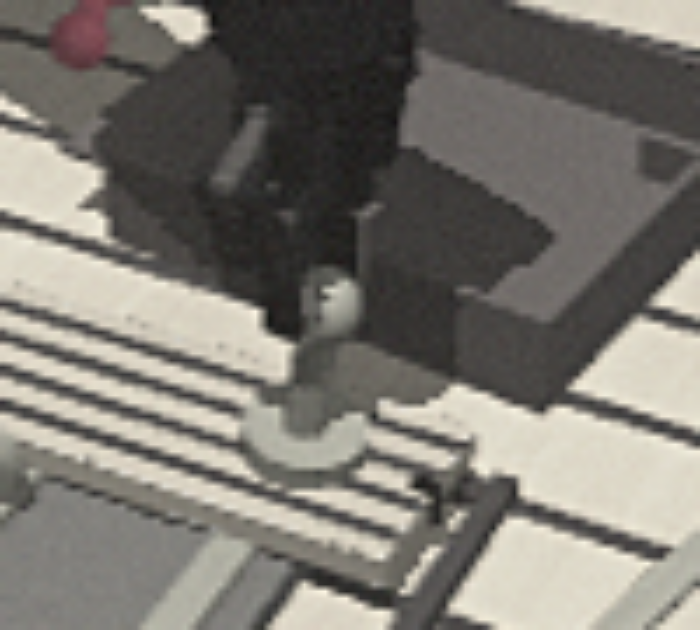

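>>> carry_out:
  series:
    - [0,0,-0.1,0,0,0,0]
    - [0,0,-0.1,0,0,0,0]
    - [0,0,0,0,0,0,0]

```text
t: 28.3
tool_pos: [0.5964, -0.0481, 0.1069]
tool_rot: [3.138, -0.003, 0.02]
contact_force: [-5.3, 1.1, 19.6]
opening: 0.0306
```

Run:
```python
from h import *
W=snap('wrist','w20.png',1.2);o=W['obs'];print(o['tool_pos'],o['opening'],o['contact_force'])
S=snap('scene');cv2.imwrite('pics/s20.png',cv2.resize(S['frame'][155:245,210:310],None,fx=7,fy=7))
```

```text
[ 0.59638906 -0.04811857  0.10694551] 0.03058473375748185 [-5.31422941  1.11191578 19.5887521 ]
```

View pics/s20.png

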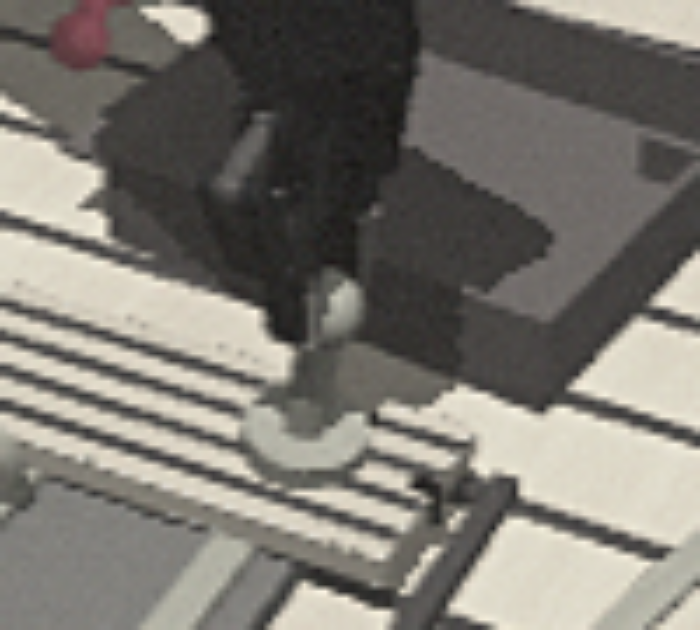

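>>> carry_out:
  series:
    - [-0.1,0,0.1,0,0,0,0]
    - [-0.1,0,0.08,0,0,0,0]
    - [0,0,0,0,0,0,0]
    - [0,0,0,0,0,0,0]

```text
t: 28.8
tool_pos: [0.5876, -0.0473, 0.1054]
tool_rot: [3.14, -0.004, 0.006]
contact_force: [-2.7, -0.5, 8.6]
opening: 0.0301
```

Run:
```python
from h import *
W=snap('wrist','w21.png',1.2);o=W['obs'];print(o['tool_pos'],o['opening'],o['contact_force'])
S=snap('scene');cv2.imwrite('pics/s21.png',cv2.resize(S['frame'][155:245,210:310],None,fx=7,fy=7))
```

```text
[ 0.58760145 -0.04729715  0.10536197] 0.03009494655282906 [-2.69807766 -0.48921115  8.64551662]
```

View pics/s21.png

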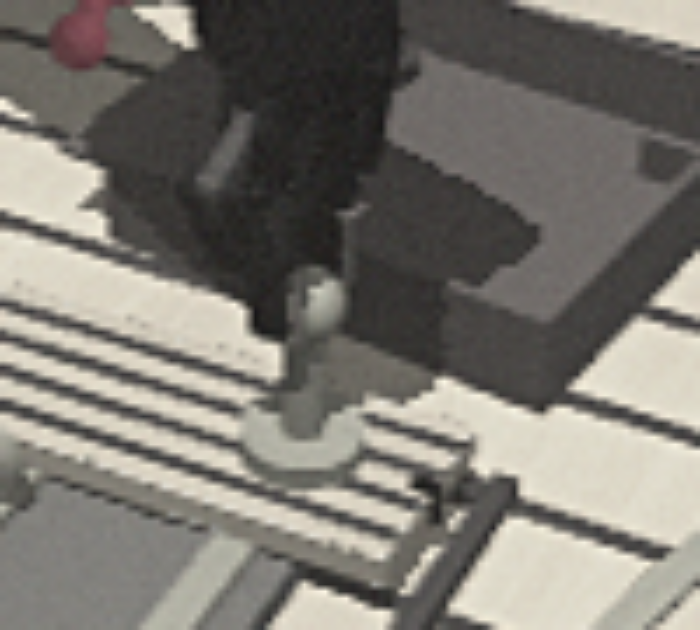

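>>> carry_out:
  series:
    - [-0.1,0,0.03,0,0,0,0]
    - [-0.05,0,0.03,0,0,0,0]
    - [0,0,0,0,0,0,0]
    - [0,0,0,0,0,0,0.35]
    - [0,0,0,0,0,0,0.5]
    - [0,0,0,0,0,0,0.7]
    - [0,0,0,0,0,0,0.75]
    - [0,0,0.3,0,0,0,0.75]
    - [0,0,0.7,0,0,0,0.75]
    - [0,0,1,0,0,0,0.75]
    - [0,0,1,0,0,0,0.75]
    - [0,0,1,0,0,0,0.75]

```text
t: 30.1
tool_pos: [0.5819, -0.0468, 0.2052]
tool_rot: [3.142, -0.003, -0.001]
contact_force: [0.8, 0.7, 0.6]
opening: 0.0642
```

Run:
```python
from h import *
W=snap('wrist','w22.png',1.2);o=W['obs'];print(o['tool_pos'],o['opening'],o['contact_force'])
S=snap('scene');cv2.imwrite('pics/s22.png',cv2.resize(S['frame'][155:275,160:310],None,fx=5,fy=5))
T=snap('top');cv2.imwrite('pics/t22.png',cv2.resize(T['frame'][120:260,240:400],None,fx=4,fy=4))
```

```text
[ 0.58192127 -0.04677783  0.20524679] 0.06417498312980816 [0.84584312 0.66615976 0.62760133]
```

View pics/s22.png

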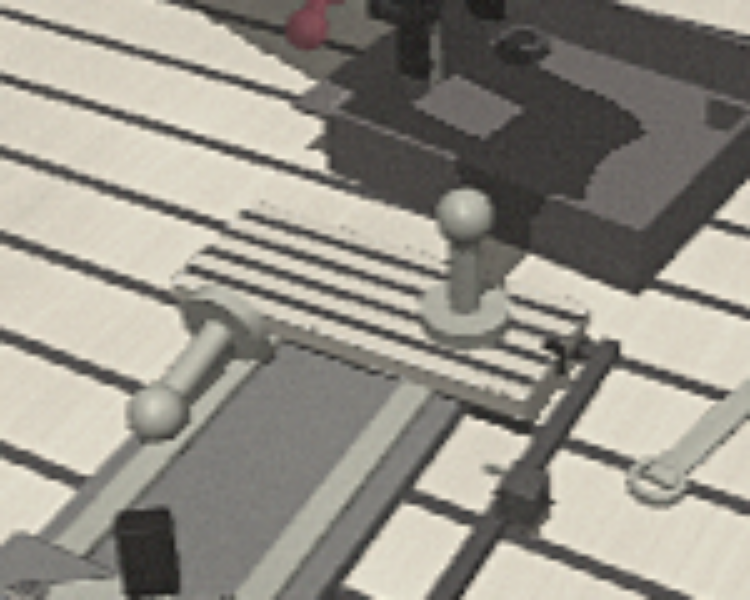

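View pics/w22.png

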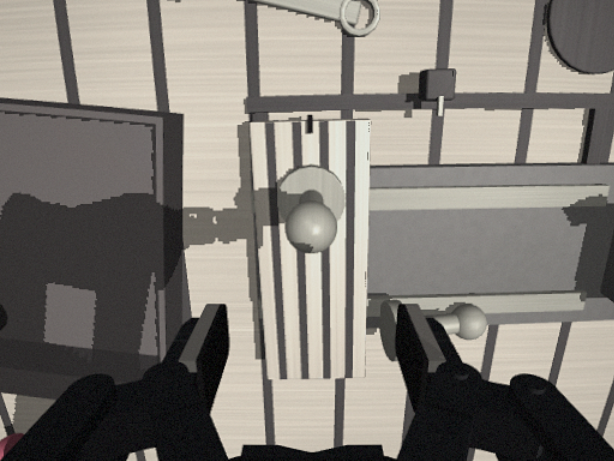

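Run:
```python
from h import *
W=snap('wrist');T=snap('top');S=snap('scene')
a,b,c=(468/1.2,322/1.2),(349.1,213.1),(191.4,237.1)
X=tri([ray(W,*a),ray(T,*b),ray(S,*c)]);print(X)
for z in(.03,.04):print(z,atz(W,*a,z),atz(T,*b,z),atz(S,*c,z))
for im,p in((W,a),(T,b),(S,c)): print(proj(im,X)[0]-p)
print('flange',atz(W,388/1.2,330/1.2,.045),atz(T,(185/8+300),(185/8+190),.045))
print('stud0 ball',atz(W,312/1.2,227/1.2,.11))
```

```text
[ 0.47208193 -0.18757063  0.03070219]
0.03 [ 0.47170202 -0.1867502   0.03      ] [ 0.47112827 -0.18996607  0.03      ] [ 0.4727731  -0.18570979  0.03      ]
0.04 [ 0.47775508 -0.18237333  0.04      ] [ 0.46955401 -0.18800003  0.04      ] [ 0.48012669 -0.19389698  0.04      ]
[1.02479367 0.02187444]
[-0.89020571 -0.38486097]
[-0.64709982  0.1473584 ]
flange [ 0.47381664 -0.11182627  0.045     ] [ 0.47005225 -0.12009329  0.045     ]
stud0 ball [ 0.58742894 -0.04712021  0.11      ]
```

>>> carry_out:
  series:
    - [-0.75,-0.6,0,0,0,1,0.75]
    - [-0.75,-0.6,0,0,0,1,0.75]
    - [-0.75,-0.6,0,0,0,1,0.75]
    - [-0.75,-0.6,0,0,0,1,0.75]
    - [-0.75,-0.6,0,0,0,1,0.75]
    - [-0.6,-0.6,0,0,0,1,0.75]
    - [0,-0.6,0,0,0,1,0.75]
    - [0,0,0,0,0,1,0.75]
    - [0,0,0,0,0,1,0.75]
    - [0,0,0,0,0,1,0.75]
    - [0,0,0,0,0,1,0.75]
    - [0,0,0,0,0,1,0.75]

```text
t: 31.6
tool_pos: [0.4725, -0.1514, 0.202]
tool_rot: [-2.589, -1.774, 0.003]
contact_force: [0.1, 0.0, 0.1]
opening: 0.0644
```

>>> carry_out:
  series:
    - [0,0,-0.5,0,0,1,0.75]
    - [0,0,-0.8,0,0,1,0.75]
    - [0,0,-0.8,0,0,1,0.75]
    - [0,0,-0.8,0,0,0.7,0.75]
    - [0,0,0,0,0,0,0.75]

```text
t: 32.1
tool_pos: [0.4703, -0.1502, 0.1265]
tool_rot: [-2.219, -2.211, 0.005]
contact_force: [-0.4, 0.2, 0.3]
opening: 0.0645
```

Run:
```python
from h import *
W=snap('wrist','w23.png',1.2);o=W['obs'];print(o['tool_pos'],o['tool_rot'],o['opening'],o['q'])
```

```text
[ 0.47029421 -0.15024706  0.12652737] [-2.218599   -2.21146699  0.00483527] 0.06449412443416926 [-4.60079181e-01 -1.71455808e-01  2.00731510e+00 -1.61760366e-05
  1.31530028e+00 -4.56855198e-01]
```

View pics/w23.png

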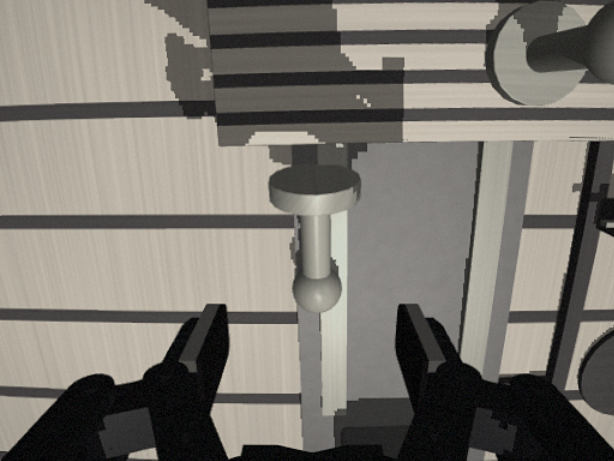

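Run:
```python
from h import *
W=snap('wrist')
for z in (.028,.031,.034): print(atz(W,317/1.2,287/1.2,z))
```

```text
[ 0.47260854 -0.18762699  0.028     ]
[ 0.47258966 -0.18613991  0.031     ]
[ 0.47257078 -0.18465282  0.034     ]
```

>>> carry_out:
  series:
    - [0.06,-0.5,-0.3,0,0,0,0.75]
    - [0.02,-0.5,-0.4,0,0,0,0.75]
    - [0,-0.45,-0.5,0,0,0,0.75]
    - [0,0,-0.5,0,0,0,0.75]
    - [0,0,-0.5,0,0,0,0.75]
    - [0,0,-0.5,0,0,0,0.75]
    - [0,0,-0.5,0,0,0,0.75]
    - [0,0,-0.4,0,0,0,0.75]
    - [0,0,0,0,0,0,0.75]

```text
t: 33.1
tool_pos: [0.4742, -0.1871, 0.0395]
tool_rot: [-2.222, -2.216, 0.001]
contact_force: [-1.2, -0.2, -0.5]
opening: 0.0639
```

Run:
```python
from h import *
W=snap('wrist','w24.png',1.2);o=W['obs'];print(o['tool_pos'],o['opening'],o['contact_force'])
```

```text
[ 0.4742083  -0.18706591  0.03945349] 0.06393708309293859 [-1.23127618 -0.19923737 -0.51142363]
```

View pics/w24.png

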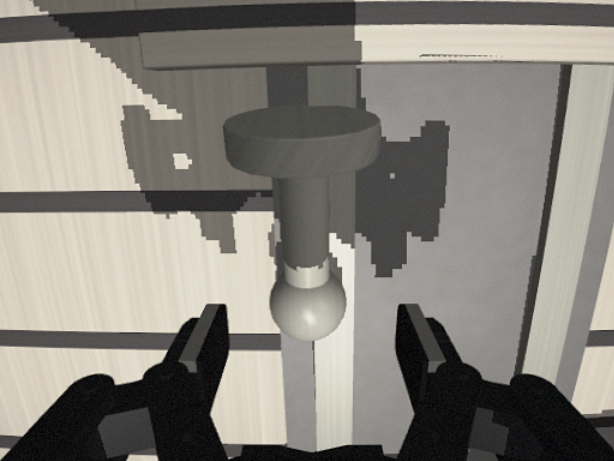

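>>> carry_out:
  series:
    - [0,0,-0.3,0,0,0,0.75]
    - [-0.04,0,-0.3,0,0,0,0.75]
    - [0,0,0,0,0,0,0.75]
    - [0,0,0,0,0,0,0]
    - [0,0,0,0,0,0,0]
    - [0,0,0,0,0,0,0]
    - [0,0,0,0,0,0,0]
    - [0,0,0,0,0,0,0]
    - [0,0,0,0,0,0,0]
    - [0,0,0,0,0,0,0]
  grip_force: 20

```text
t: 34.15
tool_pos: [0.4748, -0.1882, 0.027]
tool_rot: [2.224, 2.218, 0.0]
contact_force: [0.2, -0.5, 3.1]
opening: 0.0303
```

>>> carry_out:
  series:
    - [0,0,0.3,0,0,0,0]
    - [0,0,0.4,0,0,0,0]
    - [0,0,0.5,0,0,0,0]
    - [0,0,0.5,0,0,0,0]
    - [0,0,0.6,0,0,0,0]
    - [0,0,0.7,0,0,0,0]
    - [0,0,0.7,0,0,0,0]
    - [0,0,0.7,0,0,0,0]
    - [0,0,0.7,0,0,0,0]
    - [0,0,0.5,0,0,0,0]
    - [0,0,0,0,0,0,0]
    - [0,0,0,0,0,0,0]

```text
t: 35.35
tool_pos: [0.4746, -0.1882, 0.1671]
tool_rot: [2.224, 2.217, 0.0]
contact_force: [-0.2, -0.0, 0.3]
opening: -0.0004
```

Run:
```python
from h import *
W=snap('wrist','w25.png',1.2);o=W['obs'];print(o['tool_pos'],o['opening'],o['contact_force'])
S=snap('scene','s25.png')
```

```text
[ 0.47461933 -0.18817928  0.16708021] -0.00044791868384829055 [-0.15844872 -0.00652517  0.2567076 ]
```

View pics/w25.png

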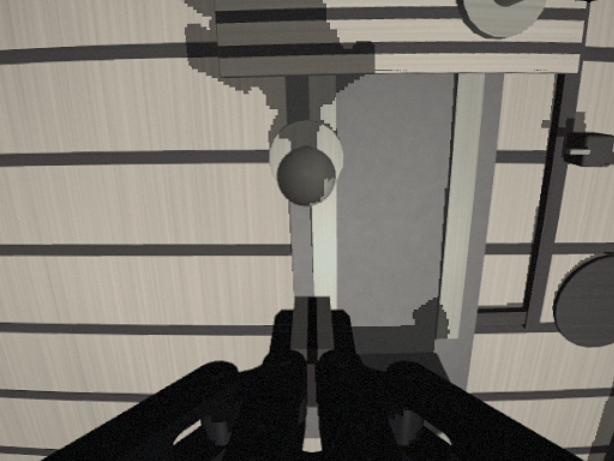

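View pics/s25.png

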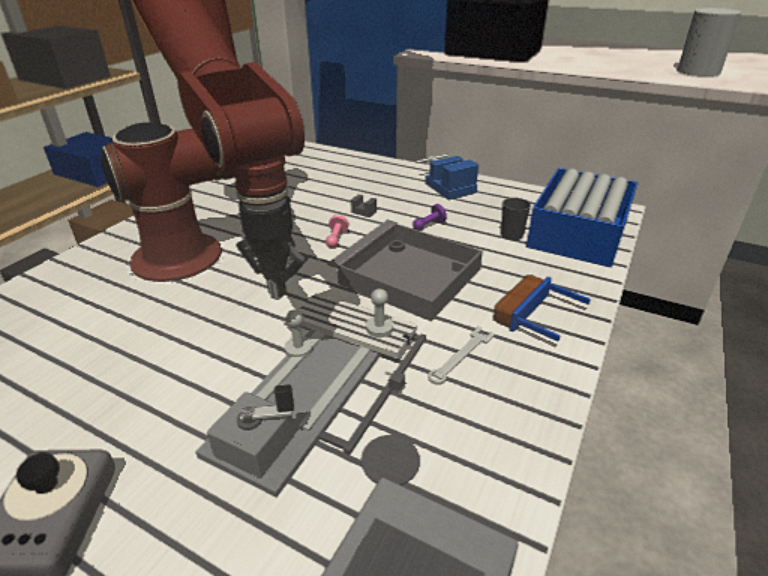

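The grip slackened, so the stud dropped, but it now stands upright on the bed: ball at wrist (255,147), scene (197,211). I'll locate the ball and regrip it.

Run:
```python
from h import *
W=snap('wrist');S=snap('scene');T=snap('top')
f=S['frame'];cv2.imwrite('pics/sc26.png',cv2.resize(f[180:250,170:280],None,fx=7,fy=7,interpolation=cv2.INTER_CUBIC))
a=(306/1.2,177/1.2);b=(296/1.5,317/1.5)
X=tri([ray(W,*a),ray(S,*b)]);print(X,proj(W,X)[0]-a,proj(S,X)[0]-b)
for z in(.089,.095):print(atz(W,*a,z),atz(S,*b,z))
```

```text
[ 0.4701177  -0.14643057  0.09022806] [ 1.40738932 -0.99708321] [-0.41377687 -0.00999523]
[ 0.46919129 -0.1473194   0.089     ] [ 0.4701364  -0.14475901  0.089     ]
[ 0.46928903 -0.14612377  0.095     ] [ 0.47500849 -0.15056331  0.095     ]
```

View pics/sc26.png

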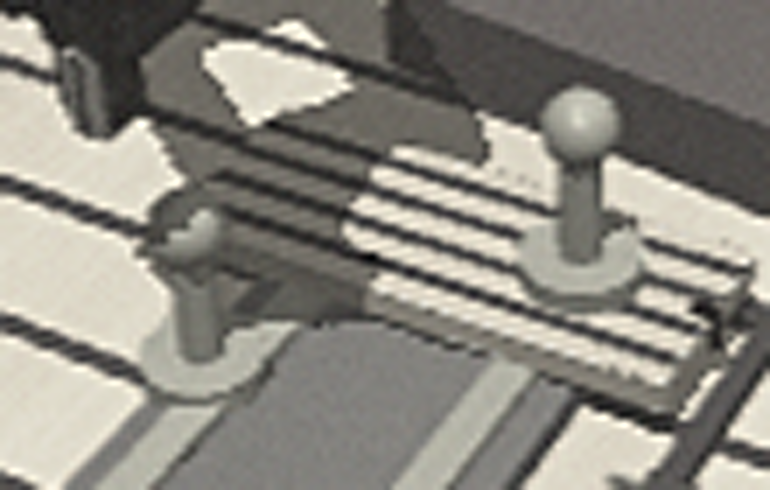

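>>> carry_out:
  series:
    - [0,0,0,0,0,0,0.5]
    - [-0.1,0.5,0,0,0,0,0.75]
    - [-0.1,0.6,0,0,0,0,0.75]
    - [0,0.55,0,0,0,0,0.75]
    - [0,0,-0.3,0,0,0,0.75]
    - [0,0,-0.5,0,0,0,0.75]
    - [0,0,-0.3,0,0,0,0.75]
    - [0,0,0,0,0,0,0.75]
  grip_force: 25

```text
t: 36.4
tool_pos: [0.4682, -0.1464, 0.1366]
tool_rot: [-2.222, -2.215, 0.002]
contact_force: [-1.1, 0.2, -0.7]
opening: 0.0643
```

Run:
```python
from h import *
W=snap('wrist','w27.png',1.2);o=W['obs'];print(o['tool_pos'],o['opening'],o['contact_force'])
print(proj(W,[[.4695,-.147,.0905]])*1.2)
```

```text
[ 0.46815907 -0.14641555  0.13659454] 0.064310616208586 [-1.1009645   0.24012955 -0.73259874]
[[318.05187192 270.36623623]]
```

View pics/w27.png

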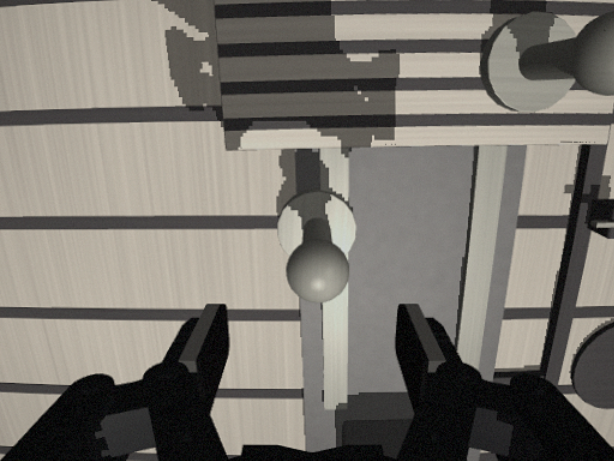

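Ball seen at (318,271), matching the prediction of (318,270). I go down, grip deeper and lift.

>>> carry_out:
  series:
    - [0.04,0,-0.5,0,0,0,0.75]
    - [0,0,-0.6,0,0,0,0.75]
    - [0,0,-0.6,0,0,0,0.75]
    - [0,0,-0.4,0,0,0,0.75]
    - [0,0,-0.2,0,0,0,0.75]
    - [0,0,0,0,0,0,0.75]
    - [0,0,0,0,0,0,0]
    - [0,0,0,0,0,0,0]
    - [0,0,0,0,0,0,0]
    - [0,0,0,0,0,0,0]
    - [0,0,0,0,0,0,0]
    - [0,0,0,0,0,0,0]
  grip_force: 25

```text
t: 37.65
tool_pos: [0.471, -0.1471, 0.0825]
tool_rot: [2.224, 2.217, 0.0]
contact_force: [-1.5, 0.1, 5.5]
opening: 0.0297
```

>>> carry_out:
  series:
    - [0,0,0.3,0,0,0,0]
    - [0,0,0.4,0,0,0,0]
    - [0,0,0.5,0,0,0,0]
    - [0,0,0.5,0,0,0,0]
    - [0,0,0.5,0,0,0,0]
    - [0,0,0.3,0,0,0,0]
    - [0,0,0,0,0,0,0]

```text
t: 38.35
tool_pos: [0.4715, -0.1473, 0.1461]
tool_rot: [2.222, 2.216, 0.002]
contact_force: [-0.5, 0.4, -4.0]
opening: 0.03
```

Run:
```python
from h import *
W=snap('wrist','w28.png',1.2);o=W['obs'];print(o['tool_pos'],o['opening'],o['contact_force'])
S=snap('scene');f=S['frame'];cv2.imwrite('pics/sc28.png',cv2.resize(f[150:250,170:280],None,fx=6,fy=6,interpolation=cv2.INTER_CUBIC))
```

```text
[ 0.47151678 -0.14729521  0.14612132] 0.029990751915145296 [-0.46463562  0.36763349 -4.03786464]
```

View pics/sc28.png

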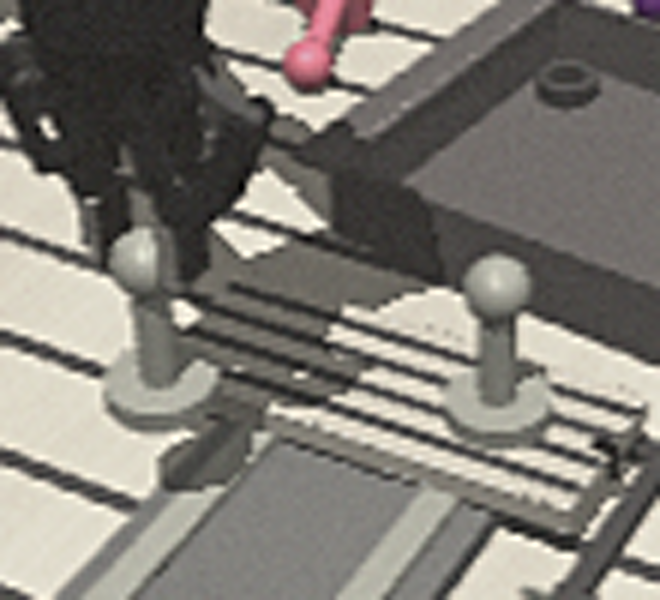

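View pics/w28.png

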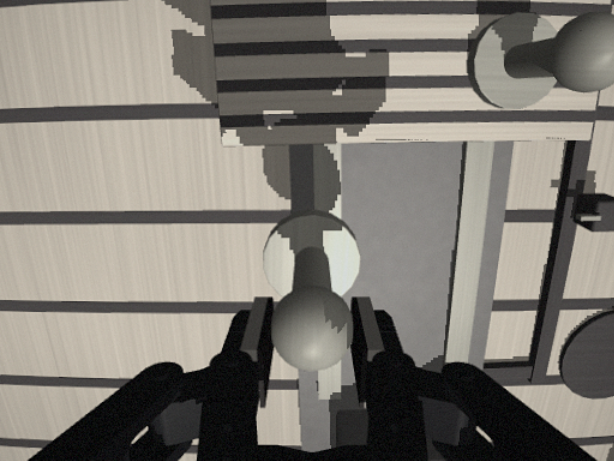

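>>> carry_out:
  series:
    - [0,0.3,0,0,0,0,0]
    - [0,0.6,0,0,0,0,0]
    - [0,0.7,0,0,0,0,0]
    - [0,0.7,0,0,0,0,0]
    - [0,0.7,0,0,0,0,0]
    - [0,0.6,0,0,0,0,0]
    - [0,0.38,0,0,0,0,0]
    - [0,0,-0.4,0,0,0,0]
    - [0,0,-0.5,0,0,0,0]
    - [0,0,-0.4,0,0,0,0]
    - [0,0,-0.15,0,0,0,0]
    - [0,0,0,0,0,0,0]

```text
t: 39.65
tool_pos: [0.4696, -0.0475, 0.1063]
tool_rot: [-2.224, -2.215, 0.002]
contact_force: [-1.0, -0.3, -4.8]
opening: 0.0301
```

>>> carry_out:
  series:
    - [0,0,-0.12,0,0,0,0]
    - [0,0,-0.08,0,0,0,0]
    - [0,0,0,0,0,0,0]

```text
t: 39.95
tool_pos: [0.471, -0.0476, 0.1036]
tool_rot: [2.224, 2.217, 0.001]
contact_force: [-0.4, -0.6, -2.2]
opening: 0.0301
```

Run:
```python
from h import *
W=snap('wrist','w29.png',1.2);o=W['obs'];print(o['tool_pos'],o['opening'],o['contact_force'])
S=snap('scene');f=S['frame'];cv2.imwrite('pics/sc29.png',cv2.resize(f[150:250,170:280],None,fx=6,fy=6,interpolation=cv2.INTER_CUBIC))
```

```text
[ 0.47099621 -0.04759764  0.10363205] 0.030098648870412067 [-0.43120155 -0.55780066 -2.2230089 ]
```

View pics/sc29.png

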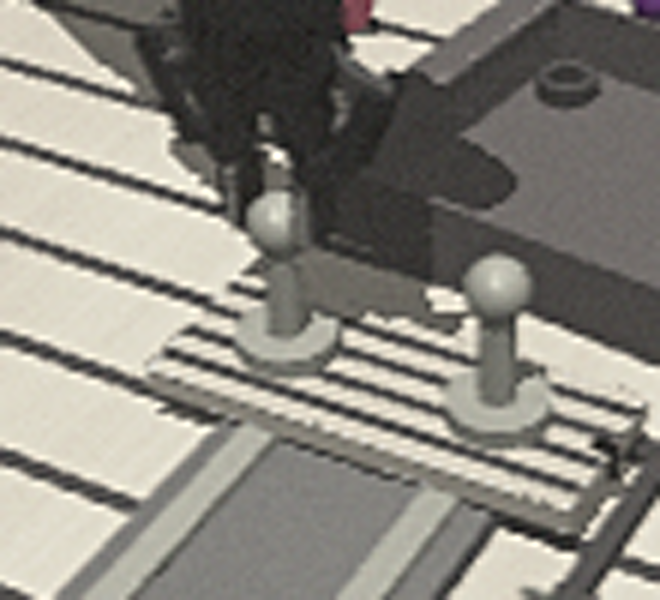

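>>> carry_out:
  series:
    - [0,0,-0.08,0,0,0,0]
    - [0,0,-0.05,0,0,0,0]
    - [0,0,0,0,0,0,0]
    - [0,0,0,0,0,0,0]

```text
t: 40.45
tool_pos: [0.4716, -0.0478, 0.1035]
tool_rot: [2.223, 2.217, 0.0]
contact_force: [-8.3, 0.9, 16.4]
opening: 0.0303
```

>>> carry_out:
  series:
    - [-0.02,0,0.02,0,0,0,0.35]
    - [0,0,0,0,0,0,0.5]
    - [0,0,0,0,0,0,0.7]
    - [0,0,0,0,0,0,0.75]
    - [0,0,0.3,0,0,0,0.75]
    - [0,0,0.7,0,0,0,0.75]
    - [0,0,1,0,0,0,0.75]
    - [0,0,1,0,0,0,0.75]
    - [0,0,1,0,0,0,0.75]
    - [0,0,0,0,0,0,0.75]

```text
t: 41.45
tool_pos: [0.4724, -0.0479, 0.2049]
tool_rot: [2.22, 2.213, 0.007]
contact_force: [1.0, 0.3, 1.0]
opening: 0.0639
```

Run:
```python
from h import *
W=snap('wrist','w30.png',1.2);o=W['obs'];print(o['tool_pos'],o['opening'],o['contact_force'])
S=snap('scene');f=S['frame'];cv2.imwrite('pics/sc30.png',cv2.resize(f[150:290,140:290],None,fx=4,fy=4,interpolation=cv2.INTER_CUBIC))
T=snap('top');
for n in('crank_axis','crank_grip'):
  for im in (S,T):
    for r in ctrl.mark_of(im,n)[:1]: print(n,px(r),atz(im,*px(r),.118).round(4))
```

```text
[ 0.47235432 -0.04787581  0.20486449] 0.0639237173704475 [0.96319305 0.28640915 0.96939129]
crank_axis (160.4096, 264.0) [ 0.5284 -0.3571  0.118 ]
crank_axis (423.68, 180.28799999999998) [ 0.5348 -0.3586  0.118 ]
crank_grip (188.9792, 262.6176) [ 0.5806 -0.325   0.118 ]
crank_grip (409.2928, 163.69920000000002) [ 0.5775 -0.3274  0.118 ]
```

View pics/sc30.png

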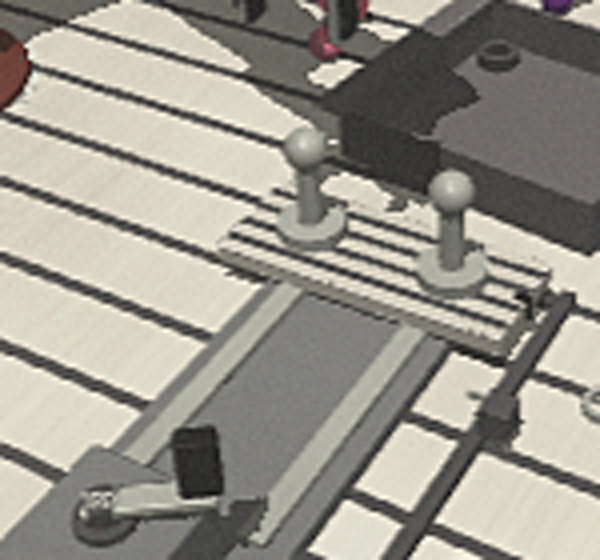

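View pics/w30.png

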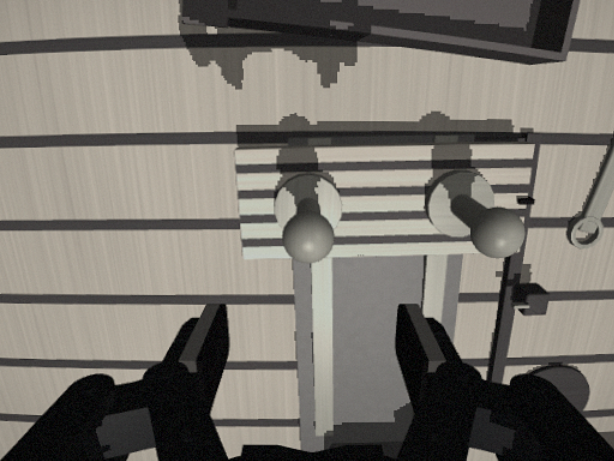

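Both studs stand. stud0's ball is at pallet x ≈ +57 mm and stud1's at x ≈ −60 mm. Next is the crank: axis near (0.5355, −0.3585), grip near (0.579, −0.326).

>>> carry_out:
  series:
    - [0,0,0.4,0,0,1,0.75]
    - [0.36,-0.92,0,0,0,1,0.75]
    - [0.36,-0.92,0,0,0,1,0.75]
    - [0.36,-0.92,0,0,0,1,0.75]
    - [0.36,-0.92,0,0,0,1,0.75]
    - [0.36,-0.92,0,0,0,1,0.75]
    - [0.36,-0.92,0,0,0,1,0.75]
    - [0.36,-0.92,0,0,0,1,0.75]
    - [0.36,-0.92,0,0,0,1,0.75]
    - [0.36,-0.92,0,0,0,1,0.75]
    - [0.36,-0.92,0,0,0,1,0.75]
    - [0.36,-0.92,0,0,0,1,0.75]

```text
t: 43.0
tool_pos: [0.5689, -0.301, 0.2087]
tool_rot: [-0.577, -3.086, -0.001]
contact_force: [-0.0, -0.9, 0.0]
opening: 0.0642
```

>>> carry_out:
  series:
    - [0.32,-0.98,0,0,0,1,0.6]
    - [0,0,0,0,0,1,0.6]
    - [0,0,0,0,0,1,0.6]
    - [0,0,0,0,0,1,0.6]
    - [0,0,0,0,0,1,0.6]
    - [0,0,0,0,0,1,0.6]
    - [0,0,0,0,0,1,0.6]
    - [0,0,0,0,0,1,0.6]
    - [0,0,0,0,0,1,0.6]
    - [0,0,0,0,0,1,0.6]
    - [0,0,0,0,0,0,0.6]

```text
t: 44.1
tool_pos: [0.5766, -0.3246, 0.2088]
tool_rot: [0.967, -2.988, -0.002]
contact_force: [0.1, 0.0, 0.2]
opening: 0.0514
```

Run:
```python
from h import *
W=snap('wrist','w31.png',1.2);o=W['obs'];print(o['tool_pos'],o['tool_rot'],o['q'])
S=snap('scene');T=snap('top')
I=dict(W=W,S=S,T=T)
for n in('crank_axis','crank_grip'):
  rs=[]
  for k,im in I.items():
    for r in ctrl.mark_of(im,n)[:1]: print(n,k,r['p'],px(r),atz(im,*px(r),.118).round(4)); rs.append(ray(im,*px(r)))
  print(tri(rs))
```

```text
[ 0.5766078  -0.3245545   0.20881639] [ 9.66923570e-01 -2.98792405e+00 -2.34845921e-03] [-6.25041546e-01  1.52677126e-01  1.54334097e+00 -9.96969066e-06
  1.44743652e+00 -2.82178588e+00]
crank_axis W 0.55 (254.8224, 126.6816) [ 0.535  -0.3571  0.118 ]
[ 0.5060858  -0.37430731  0.36033462]
crank_grip W 0.62 (253.9008, 201.60000000000002) [ 0.5792 -0.3264  0.118 ]
crank_grip S 0.95 (189.3888, 263.1936) [ 0.5823 -0.3259  0.118 ]
crank_grip T 0.47 (410.5216, 162.0864) [ 0.5815 -0.3308  0.118 ]
[ 0.58091039 -0.32768541  0.11925229]
```

View pics/w31.png

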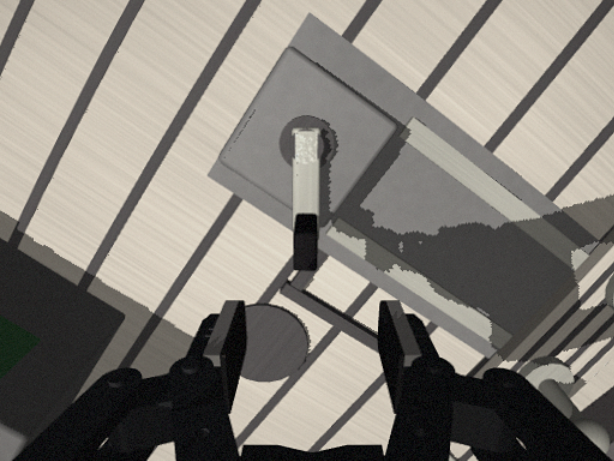

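>>> carry_out:
  series:
    - [0.12,-0.07,-0.4,0,0,0,0.6]
    - [0,0,-0.7,0,0,0,0.6]
    - [0,0,-0.8,0,0,0,0.6]
    - [0,0,-0.8,0,0,0,0.6]
    - [0,0,-0.8,0,0,0,0.6]
    - [0,0,-0.5,0,0,0,0.6]
    - [0,0,-0.15,0,0,0,0.6]
    - [0,0,0,0,0,0,0.6]
  grip_force: 40

```text
t: 45.35
tool_pos: [0.5795, -0.3262, 0.1051]
tool_rot: [0.967, -2.988, -0.002]
contact_force: [-0.6, -0.6, -0.7]
opening: 0.0513
```

Run:
```python
from h import *
W=snap('wrist','w32.png',1.2);o=W['obs'];print(o['tool_pos'],o['tool_rot'],o['contact_force'])
```

```text
[ 0.57952439 -0.32618895  0.10514003] [ 9.67330598e-01 -2.98790111e+00 -2.26559517e-03] [-0.61306158 -0.61057326 -0.73161846]
```

View pics/w32.png

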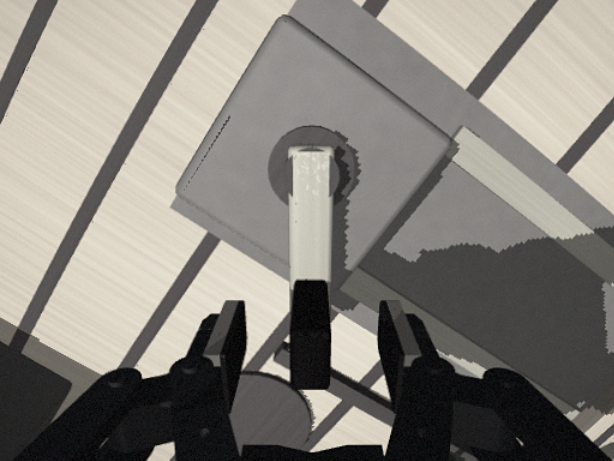

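>>> carry_out:
  series:
    - [0,0,0,0,0,0,0]
    - [0,0,0,0,0,0,0]
    - [0,0,0,0,0,0,0]
    - [0,0,0,0,0,0,0]
    - [0,0,0,0,0,0,0]
    - [0,0,0,0,0,0,0]
  grip_force: 40

```text
t: 46.0
tool_pos: [0.5804, -0.3268, 0.1076]
tool_rot: [-0.967, 2.988, -0.001]
contact_force: [-1.9, 1.7, 5.2]
opening: 0.0136
```

```bash
cat > crank.py <<'E'
from h import *
import sys
C=np.array([.5355,-.3580]); 
def st():
    o=ctrl.get_obs();p=np.array(o['tool_pos']);r=Rn.from_rotvec(o['tool_rot']).as_matrix()
    yaw=np.arctan2(r[1,0],r[0,0]); return o,p,yaw
def plan(n,d=.1,start=None):
    o,p,yaw=st(); v=p[:2]-C
    print('t',o['t'],'p',p.round(4),'yaw',round(np.degrees(yaw),1),'phi',round(np.degrees(np.arctan2(v[1],v[0])),1),'rad',np.linalg.norm(v).round(4),'F',np.round(o['contact_force'],1),'op',round(o['opening'],4),'q6',round(o['q'][5],2))
    a=np.arctan2(v[1],v[0]); R0=np.linalg.norm(v); rows=[];q=v.copy()
    for i in range(n):
        a-=d; R=R0+(.055-R0)*(i+1)/n; w=R*np.array([np.cos(a),np.sin(a)]); s=np.round((w-q)/.025,2); q=q+s*.025
        rows.append([float(s[0]),float(s[1]),0,0,0,round(-d*10,2),0])
    print(rows)
if __name__=='__main__': plan(int(sys.argv[1]),float(sys.argv[2]) if len(sys.argv)>2 else .1)
E
python3 crank.py 8
```

```text
t 46.0 p [ 0.5804 -0.3268  0.1076] yaw -144.1 phi 34.8 rad 0.0547 F [-1.9  1.7  5.2] op 0.0136 q6 -2.82
[[0.12, -0.19, 0, 0, 0, -1.0, 0], [0.09, -0.19, 0, 0, 0, -1.0, 0], [0.08, -0.21, 0, 0, 0, -1.0, 0], [0.06, -0.21, 0, 0, 0, -1.0, 0], [0.04, -0.21, 0, 0, 0, -1.0, 0], [0.01, -0.22, 0, 0, 0, -1.0, 0], [-0.01, -0.22, 0, 0, 0, -1.0, 0], [-0.03, -0.22, 0, 0, 0, -1.0, 0]]
```

>>> carry_out:
  series:
    - [0.12,-0.19,0,0,0,-1,0]
    - [0.09,-0.19,0,0,0,-1,0]
    - [0.08,-0.21,0,0,0,-1,0]
    - [0.06,-0.21,0,0,0,-1,0]
    - [0.04,-0.21,0,0,0,-1,0]
    - [0.01,-0.22,0,0,0,-1,0]
    - [-0.01,-0.22,0,0,0,-1,0]
    - [-0.03,-0.22,0,0,0,-1,0]

```text
t: 46.8
tool_pos: [0.5894, -0.3671, 0.1076]
tool_rot: [-0.278, -3.129, -0.004]
contact_force: [-3.4, 7.1, 8.1]
opening: 0.0132
```

```bash
python3 crank.py 12
python3 - <<'E'
from h import *
S=snap('scene','s33.png',1.3)
E
```

```text
t 46.8 p [ 0.5894 -0.3671  0.1076] yaw 169.9 phi -9.6 rad 0.0546 F [-3.4  7.1  8.1] op 0.0132 q6 -2.06
[[-0.05, -0.21, 0, 0, 0, -1.0, 0], [-0.06, -0.21, 0, 0, 0, -1.0, 0], [-0.09, -0.2, 0, 0, 0, -1.0, 0], [-0.11, -0.19, 0, 0, 0, -1.0, 0], [-0.12, -0.18, 0, 0, 0, -1.0, 0], [-0.15, -0.17, 0, 0, 0, -1.0, 0], [-0.16, -0.15, 0, 0, 0, -1.0, 0], [-0.17, -0.13, 0, 0, 0, -1.0, 0], [-0.19, -0.12, 0, 0, 0, -1.0, 0], [-0.19, -0.1, 0, 0, 0, -1.0, 0], [-0.21, -0.07, 0, 0, 0, -1.0, 0], [-0.21, -0.06, 0, 0, 0, -1.0, 0]]
```

View pics/s33.png

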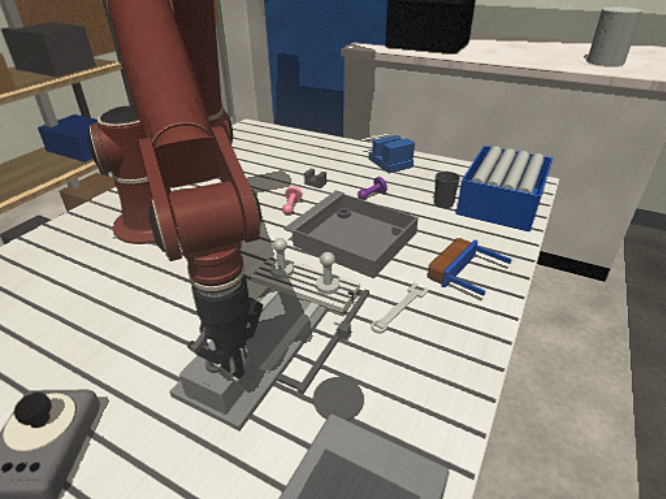

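Winding works: φ −44°, radius constant and forces low. I continue.

>>> carry_out:
  series:
    - [-0.05,-0.21,0,0,0,-1,0]
    - [-0.06,-0.21,0,0,0,-1,0]
    - [-0.09,-0.2,0,0,0,-1,0]
    - [-0.11,-0.19,0,0,0,-1,0]
    - [-0.12,-0.18,0,0,0,-1,0]
    - [-0.15,-0.17,0,0,0,-1,0]
    - [-0.16,-0.15,0,0,0,-1,0]
    - [-0.17,-0.13,0,0,0,-1,0]
    - [-0.19,-0.12,0,0,0,-1,0]
    - [-0.19,-0.1,0,0,0,-1,0]
    - [-0.21,-0.07,0,0,0,-1,0]
    - [-0.21,-0.06,0,0,0,-1,0]

```text
t: 48.05
tool_pos: [0.5473, -0.4099, 0.1076]
tool_rot: [-1.993, -2.425, -0.008]
contact_force: [0.3, 13.5, 9.1]
opening: 0.0132
```

```bash
python3 crank.py 12
```

```text
t 48.05 p [ 0.5473 -0.4099  0.1076] yaw 101.2 phi -77.2 rad 0.0532 F [ 0.3 13.5  9.1] op 0.0132 q6 -0.95
[[-0.21, -0.04, 0, 0, 0, -1.0, 0], [-0.21, -0.02, 0, 0, 0, -1.0, 0], [-0.22, -0.0, 0, 0, 0, -1.0, 0], [-0.21, 0.02, 0, 0, 0, -1.0, 0], [-0.21, 0.04, 0, 0, 0, -1.0, 0], [-0.21, 0.06, 0, 0, 0, -1.0, 0], [-0.2, 0.09, 0, 0, 0, -1.0, 0], [-0.19, 0.1, 0, 0, 0, -1.0, 0], [-0.18, 0.13, 0, 0, 0, -1.0, 0], [-0.16, 0.14, 0, 0, 0, -1.0, 0], [-0.16, 0.15, 0, 0, 0, -1.0, 0], [-0.13, 0.18, 0, 0, 0, -1.0, 0]]
```

```bash
sed -i 's/-.3580/-.3566/' crank.py; python3 crank.py 12
```

```text
t 48.05 p [ 0.5473 -0.4099  0.1076] yaw 101.2 phi -77.6 rad 0.0546 F [ 0.3 13.5  9.1] op 0.0132 q6 -0.95
[[-0.21, -0.04, 0, 0, 0, -1.0, 0], [-0.22, -0.01, 0, 0, 0, -1.0, 0], [-0.22, 0.0, 0, 0, 0, -1.0, 0], [-0.22, 0.03, 0, 0, 0, -1.0, 0], [-0.21, 0.05, 0, 0, 0, -1.0, 0], [-0.21, 0.07, 0, 0, 0, -1.0, 0], [-0.2, 0.09, 0, 0, 0, -1.0, 0], [-0.19, 0.11, 0, 0, 0, -1.0, 0], [-0.18, 0.13, 0, 0, 0, -1.0, 0], [-0.16, 0.14, 0, 0, 0, -1.0, 0], [-0.15, 0.17, 0, 0, 0, -1.0, 0], [-0.13, 0.17, 0, 0, 0, -1.0, 0]]
```

>>> carry_out:
  series:
    - [-0.21,0,0,0,0,-1,0]
    - [-0.22,0.02,0,0,0,-1,0]
    - [-0.22,0.03,0,0,0,-1,0]
    - [-0.22,0.03,0,0,0,-1,0]
    - [-0.21,0.05,0,0,0,-1,0]
    - [-0.21,0.07,0,0,0,-1,0]
    - [-0.2,0.09,0,0,0,-1,0]
    - [-0.19,0.11,0,0,0,-1,0]
    - [-0.18,0.13,0,0,0,-1,0]
    - [-0.16,0.14,0,0,0,-1,0]
    - [-0.15,0.17,0,0,0,-1,0]
    - [-0.13,0.17,0,0,0,-1,0]

```text
t: 49.25
tool_pos: [0.492, -0.3862, 0.1076]
tool_rot: [3.016, 0.876, 0.012]
contact_force: [10.3, 6.6, 2.6]
opening: 0.0133
```

```bash
python3 crank.py 12
```

```text
t 49.25 p [ 0.492  -0.3862  0.1076] yaw 32.4 phi -145.7 rad 0.0526 F [10.3  6.6  2.6] op 0.0133 q6 0.22
[[-0.12, 0.18, 0, 0, 0, -1.0, 0], [-0.1, 0.18, 0, 0, 0, -1.0, 0], [-0.08, 0.2, 0, 0, 0, -1.0, 0], [-0.05, 0.21, 0, 0, 0, -1.0, 0], [-0.04, 0.21, 0, 0, 0, -1.0, 0], [-0.02, 0.21, 0, 0, 0, -1.0, 0], [0.0, 0.22, 0, 0, 0, -1.0, 0], [0.03, 0.21, 0, 0, 0, -1.0, 0], [0.04, 0.21, 0, 0, 0, -1.0, 0], [0.07, 0.21, 0, 0, 0, -1.0, 0], [0.09, 0.2, 0, 0, 0, -1.0, 0], [0.11, 0.19, 0, 0, 0, -1.0, 0]]
```

>>> carry_out:
  series:
    - [-0.06,0.18,0,0,0,-1,0]
    - [-0.05,0.19,0,0,0,-1,0]
    - [-0.04,0.2,0,0,0,-1,0]
    - [-0.03,0.21,0,0,0,-1,0]
    - [-0.02,0.21,0,0,0,-1,0]
    - [0,0.21,0,0,0,-1,0]
    - [0.02,0.22,0,0,0,-1,0]
    - [0.04,0.21,0,0,0,-1,0]
    - [0.05,0.21,0,0,0,-1,0]
    - [0.08,0.2,0,0,0,-1,0]
    - [0.1,0.19,0,0,0,-1,0]
    - [0.12,0.18,0,0,0,-1,0]

```text
t: 50.45
tool_pos: [0.4938, -0.3264, 0.1076]
tool_rot: [-2.984, 0.979, 0.003]
contact_force: [-4.1, 5.7, 9.3]
opening: 0.0133
```

```bash
sed -i 's/C=.*/C=np.array([.5366,-.3562])/' crank.py; python3 crank.py 11
```

```text
t 50.45 p [ 0.4938 -0.3264  0.1076] yaw -36.3 phi 145.1 rad 0.0522 F [-4.1  5.7  9.3] op 0.0133 q6 1.49
[[0.12, 0.17, 0, 0, 0, -1.0, 0], [0.14, 0.16, 0, 0, 0, -1.0, 0], [0.15, 0.15, 0, 0, 0, -1.0, 0], [0.17, 0.13, 0, 0, 0, -1.0, 0], [0.18, 0.11, 0, 0, 0, -1.0, 0], [0.19, 0.1, 0, 0, 0, -1.0, 0], [0.2, 0.07, 0, 0, 0, -1.0, 0], [0.21, 0.06, 0, 0, 0, -1.0, 0], [0.22, 0.03, 0, 0, 0, -1.0, 0], [0.21, 0.01, 0, 0, 0, -1.0, 0], [0.22, -0.0, 0, 0, 0, -1.0, 0]]
```

>>> carry_out:
  series:
    - [0.12,0.17,0,0,0,-1,0]
    - [0.14,0.15,0,0,0,-1,0]
    - [0.15,0.14,0,0,0,-1,0]
    - [0.17,0.12,0,0,0,-1,0]
    - [0.18,0.11,0,0,0,-1,0]
    - [0.19,0.09,0,0,0,-1,0]
    - [0.2,0.07,0,0,0,-1,0]
    - [0.21,0.05,0,0,0,-1,0]
    - [0.22,0.03,0,0,0,-1,0]
    - [0.21,0.01,0,0,0,-1,0]
    - [0.22,-0.01,0,0,0,-1,0]
    - [0.22,-0.03,0,0,0,-1,0]

```text
t: 51.65
tool_pos: [0.5506, -0.3061, 0.1076]
tool_rot: [1.91, -2.494, 0.005]
contact_force: [-1.0, -3.0, 2.7]
opening: 0.0134
```

```bash
python3 - <<'E'
import numpy as np
P=np.array([(.5804,-.3268),(.5894,-.3671),(.5473,-.4099),(.492,-.3862),(.4938,-.3264)])
A=np.c_[2*P,np.ones(5)];x=np.linalg.lstsq(A,(P**2).sum(1),rcond=None)[0];print(x,np.sqrt(x[2]+x[0]**2+x[1]**2))
E
python3 crank.py 4
python3 - <<'E'
from h import *
S=snap('scene');cv2.imwrite('pics/s34.png',cv2.resize(S['frame'][150:300,140:300],None,fx=4,fy=4))
T=snap('top');cv2.imwrite('pics/t34.png',cv2.resize(T['frame'][120:250,250:450],None,fx=4,fy=4))
E
```

```text
[ 0.53696494 -0.35763602 -0.41339658] 0.05327560703754277
t 51.65 p [ 0.5506 -0.3061  0.1076] yaw -105.1 phi 74.4 rad 0.052 F [-1.  -3.   2.7] op 0.0134 q6 2.78
[[0.21, -0.04, 0, 0, 0, -1.0, 0], [0.2, -0.06, 0, 0, 0, -1.0, 0], [0.21, -0.08, 0, 0, 0, -1.0, 0], [0.19, -0.1, 0, 0, 0, -1.0, 0]]
```

View pics/t34.png

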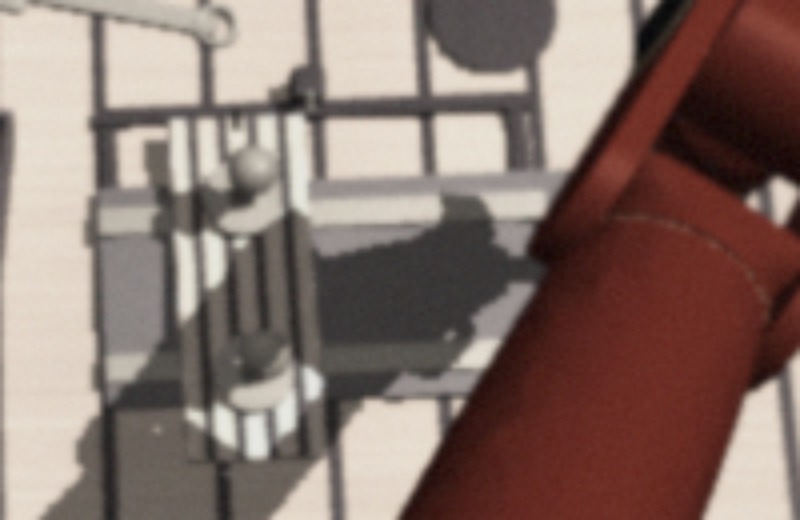

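View pics/s34.png

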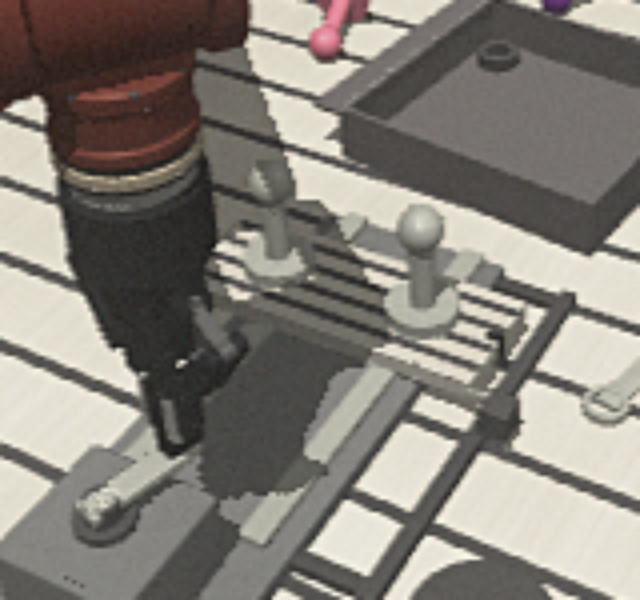

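>>> carry_out:
  series:
    - [0,0,0,0,0,0,0.4]
    - [0,0,0,0,0,0,0.6]
    - [0,0,0,0,0,0,0.6]
    - [0,0,0.6,0,0,0,0.6]
    - [0,0,0.8,0,0,0,0.6]
    - [0,0,0.8,0,0,0,0.6]
    - [0,0,0,0,0,1,0.6]
    - [0,0,0,0,0,1,0.6]
    - [0,0,0,0,0,1,0.6]
    - [0,0,0,0,0,1,0.6]
    - [0,0,0,0,0,1,0.6]
    - [0,0,0,0,0,1,0.6]

```text
t: 52.95
tool_pos: [0.5498, -0.3051, 0.1625]
tool_rot: [-2.568, 1.809, -0.001]
contact_force: [-1.0, 0.2, 0.0]
opening: 0.0512
```

>>> carry_out:
  series:
    - [0,0,0,0,0,1,0.6]
    - [0,0,0,0,0,1,0.6]
    - [0,0,0,0,0,1,0.6]
    - [0,0,0,0,0,1,0.6]
    - [0,0,0,0,0,1,0.6]
    - [0,0,0,0,0,1,0.6]
    - [0,0,0,0,0,1,0.6]
    - [0,0,0,0,0,1,0.6]
    - [0,0,0,0,0,1,0.6]
    - [0,0,0,0,0,1,0.6]
    - [0,0,0,0,0,1,0.6]
    - [0,0,0,0,0,1,0.6]

```text
t: 54.15
tool_pos: [0.5498, -0.3051, 0.1625]
tool_rot: [3.141, -0.043, 0.001]
contact_force: [-0.4, 0.4, 0.6]
opening: 0.0513
```

>>> carry_out:
  series:
    - [0,0,0,0,0,1,0.6]
    - [0,0,0,0,0,1,0.6]
    - [0,0,0,0,0,1,0.6]
    - [0,0,0,0,0,1,0.6]
    - [0,0,0,0,0,1,0.6]
    - [0,0,0,0,0,1,0.6]
    - [0,0,0,0,0,1,0.6]
    - [0,0,0,0,0,1,0.6]
    - [0,0,0,0,0,1,0.6]
    - [0,0,0,0,0,1,0.6]
    - [0,0,0,0,0,1,0.6]
    - [0,0,0,0,0,1,0.6]

```text
t: 55.35
tool_pos: [0.5498, -0.3051, 0.1625]
tool_rot: [2.616, 1.737, 0.001]
contact_force: [-0.5, 0.2, 0.9]
opening: 0.0514
```

```bash
python3 crank.py 4
python3 - <<'E'
from h import *
W=snap('wrist','w35.png',1.2)
for n in('crank_grip','pallet_mark','pointer'):
  for r in ctrl.mark_of(W,n)[:1]: print(n,r['p'],px(r),atz(W,*px(r),.118).round(4))
T=snap('top');cv2.imwrite('pics/t35.png',cv2.resize(T['frame'][130:170,280:350],None,fx=10,fy=10,interpolation=cv2.INTER_CUBIC))
E
```

```text
t 55.35 p [ 0.5498 -0.3051  0.1625] yaw 67.2 phi 75.5 rad 0.0528 F [-0.5  0.2  0.9] op 0.0514 q6 -0.23
[[0.21, -0.04, 0, 0, 0, -1.0, 0], [0.2, -0.07, 0, 0, 0, -1.0, 0], [0.21, -0.08, 0, 0, 0, -1.0, 0], [0.19, -0.11, 0, 0, 0, -1.0, 0]]
crank_grip 0.65 (262.2976, 223.18080000000003) [ 0.5501 -0.3043  0.118 ]
```

View pics/w35.png

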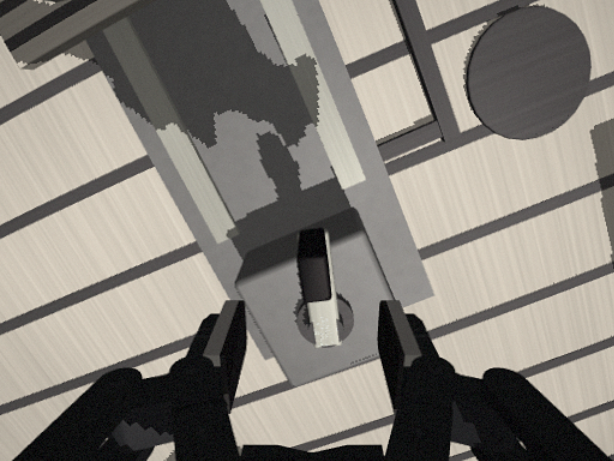

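View pics/t35.png

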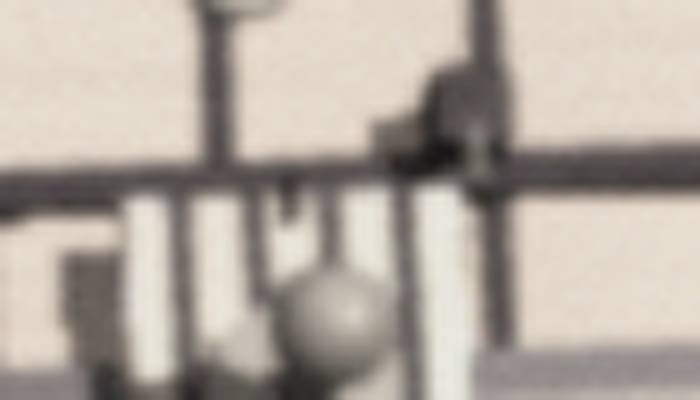

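>>> carry_out:
  series:
    - [0,0,0,0,0,1,0.6]
    - [0,0,0,0,0,0.3,0.6]
    - [0,0,-0.6,0,0,0,0.6]
    - [0,0,-0.7,0,0,0,0.6]
    - [0,0,-0.7,0,0,0,0.6]
    - [0,0,-0.3,0,0,0,0.6]
    - [0,0,0,0,0,0,0]
    - [0,0,0,0,0,0,0]
    - [0,0,0,0,0,0,0]
    - [0,0,0,0,0,0,0]
    - [0,0,0,0,0,0,0]
    - [0,0,0,0,0,0,0]
  grip_force: 40

```text
t: 56.8
tool_pos: [0.5506, -0.3054, 0.1045]
tool_rot: [2.501, 1.898, 0.002]
contact_force: [4.7, -1.9, -2.5]
opening: 0.0134
```

```bash
sed -i 's/C=.*/C=np.array([.5368,-.3572])/; s/\.055-R0/.0537-R0/' crank.py; python3 crank.py 12
python3 - <<'E'
from h import *
T=snap('top')
for z in(.035,.04):
  a=atz(T,308.8,150,z);b=atz(T,327.5,145.5,z);print(a,b)
E
```

```text
t 56.8 p [ 0.5506 -0.3054  0.1045] yaw 74.4 phi 75.0 rad 0.0536 F [ 4.7 -1.9 -2.5] op 0.0134 q6 -0.35
[[0.2, -0.07, 0, 0, 0, -1.0, 0], [0.2, -0.08, 0, 0, 0, -1.0, 0], [0.19, -0.1, 0, 0, 0, -1.0, 0], [0.17, -0.13, 0, 0, 0, -1.0, 0], [0.17, -0.14, 0, 0, 0, -1.0, 0], [0.14, -0.15, 0, 0, 0, -1.0, 0], [0.14, -0.17, 0, 0, 0, -1.0, 0], [0.11, -0.18, 0, 0, 0, -1.0, 0], [0.1, -0.2, 0, 0, 0, -1.0, 0], [0.07, -0.2, 0, 0, 0, -1.0, 0], [0.06, -0.2, 0, 0, 0, -1.0, 0], [0.03, -0.22, 0, 0, 0, -1.0, 0]]
[ 0.6438083  -0.09121939  0.035     ] [ 0.65525711 -0.14190224  0.035     ]
[ 0.64227712 -0.0906557   0.04      ] [ 0.65367682 -0.14112116  0.04      ]
```

>>> carry_out:
  series:
    - [0.2,-0.07,0,0,0,-1,0]
    - [0.2,-0.08,0,0,0,-1,0]
    - [0.19,-0.1,0,0,0,-1,0]
    - [0.17,-0.13,0,0,0,-1,0]
    - [0.17,-0.14,0,0,0,-1,0]
    - [0.14,-0.15,0,0,0,-1,0]
    - [0.14,-0.17,0,0,0,-1,0]
    - [0.11,-0.18,0,0,0,-1,0]
    - [0.1,-0.2,0,0,0,-1,0]
    - [0.07,-0.2,0,0,0,-1,0]
    - [0.06,-0.2,0,0,0,-1,0]
    - [0.03,-0.22,0,0,0,-1,0]

```text
t: 58.05
tool_pos: [0.5905, -0.3516, 0.1045]
tool_rot: [3.136, 0.148, 0.005]
contact_force: [5.7, -1.6, -1.5]
opening: 0.0135
```

```bash
python3 crank.py 12
```

```text
t 58.05 p [ 0.5905 -0.3516  0.1045] yaw 5.4 phi 5.9 rad 0.054 F [ 5.7 -1.6 -1.5] op 0.0135 q6 0.83
[[0.01, -0.22, 0, 0, 0, -1.0, 0], [-0.01, -0.21, 0, 0, 0, -1.0, 0], [-0.03, -0.21, 0, 0, 0, -1.0, 0], [-0.06, -0.21, 0, 0, 0, -1.0, 0], [-0.07, -0.21, 0, 0, 0, -1.0, 0], [-0.09, -0.19, 0, 0, 0, -1.0, 0], [-0.12, -0.18, 0, 0, 0, -1.0, 0], [-0.13, -0.17, 0, 0, 0, -1.0, 0], [-0.14, -0.16, 0, 0, 0, -1.0, 0], [-0.17, -0.14, 0, 0, 0, -1.0, 0], [-0.17, -0.13, 0, 0, 0, -1.0, 0], [-0.19, -0.1, 0, 0, 0, -1.0, 0]]
```

>>> carry_out:
  series:
    - [0.01,-0.22,0,0,0,-1,0]
    - [-0.01,-0.21,0,0,0,-1,0]
    - [-0.03,-0.21,0,0,0,-1,0]
    - [-0.06,-0.21,0,0,0,-1,0]
    - [-0.07,-0.21,0,0,0,-1,0]
    - [-0.09,-0.19,0,0,0,-1,0]
    - [-0.12,-0.18,0,0,0,-1,0]
    - [-0.13,-0.17,0,0,0,-1,0]
    - [-0.14,-0.16,0,0,0,-1,0]
    - [-0.17,-0.14,0,0,0,-1,0]
    - [-0.17,-0.13,0,0,0,-1,0]
    - [-0.19,-0.1,0,0,0,-1,0]

```text
t: 59.25
tool_pos: [0.5614, -0.4056, 0.1046]
tool_rot: [2.672, -1.651, 0.008]
contact_force: [7.9, -3.5, -4.6]
opening: 0.0134
```

```bash
python3 crank.py 9
```

```text
t 59.25 p [ 0.5614 -0.4056  0.1046] yaw -63.4 phi -63.0 rad 0.0543 F [ 7.9 -3.5 -4.6] op 0.0134 q6 1.94
[[-0.2, -0.09, 0, 0, 0, -1.0, 0], [-0.21, -0.06, 0, 0, 0, -1.0, 0], [-0.21, -0.05, 0, 0, 0, -1.0, 0], [-0.21, -0.02, 0, 0, 0, -1.0, 0], [-0.22, -0.0, 0, 0, 0, -1.0, 0], [-0.21, 0.02, 0, 0, 0, -1.0, 0], [-0.21, 0.04, 0, 0, 0, -1.0, 0], [-0.21, 0.06, 0, 0, 0, -1.0, 0], [-0.2, 0.08, 0, 0, 0, -1.0, 0]]
```

>>> carry_out:
  series:
    - [-0.2,-0.09,0,0,0,-1,0]
    - [-0.21,-0.06,0,0,0,-1,0]
    - [-0.21,-0.05,0,0,0,-1,0]
    - [-0.21,-0.02,0,0,0,-1,0]
    - [-0.22,0,0,0,0,-1,0]
    - [-0.21,0.02,0,0,0,-1,0]
    - [-0.21,0.04,0,0,0,-1,0]
    - [-0.21,0.06,0,0,0,-1,0]
    - [-0.2,0.08,0,0,0,-1,0]
    - [0,0,0,0,0,0,0]

```text
t: 60.25
tool_pos: [0.5138, -0.4063, 0.1046]
tool_rot: [-1.687, 2.648, -0.008]
contact_force: [6.6, -6.1, -5.8]
opening: 0.013
```

```bash
python3 crank.py 2
```

```text
t 60.25 p [ 0.5138 -0.4063  0.1046] yaw -115.0 phi -115.2 rad 0.0542 F [ 6.6 -6.1 -5.8] op 0.013 q6 2.8
[[-0.19, 0.11, 0, 0, 0, -1.0, 0], [-0.17, 0.13, 0, 0, 0, -1.0, 0]]
```

>>> carry_out:
  series:
    - [0,0,0,0,0,0,0.4]
    - [0,0,0,0,0,0,0.6]
    - [0,0,0,0,0,0,0.6]
    - [0,0,0.6,0,0,0,0.6]
    - [0,0,0.8,0,0,0,0.6]
    - [0,0,0.8,0,0,0,0.6]
    - [0,0,0,0,0,1,0.6]
    - [0,0,0,0,0,1,0.6]
    - [0,0,0,0,0,1,0.6]
    - [0,0,0,0,0,1,0.6]
    - [0,0,0,0,0,1,0.6]
    - [0,0,0,0,0,1,0.6]

```text
t: 61.45
tool_pos: [0.5132, -0.4049, 0.1604]
tool_rot: [2.405, -2.021, 0.002]
contact_force: [-0.4, -0.0, -0.2]
opening: 0.0516
```

>>> carry_out:
  series:
    - [0,0,0,0,0,1,0.6]
    - [0,0,0,0,0,1,0.6]
    - [0,0,0,0,0,1,0.6]
    - [0,0,0,0,0,1,0.6]
    - [0,0,0,0,0,1,0.6]
    - [0,0,0,0,0,1,0.6]
    - [0,0,0,0,0,1,0.6]
    - [0,0,0,0,0,1,0.6]
    - [0,0,0,0,0,1,0.6]
    - [0,0,0,0,0,1,0.6]
    - [0,0,0,0,0,1,0.6]
    - [0,0,0,0,0,1,0.6]

```text
t: 62.65
tool_pos: [0.5132, -0.4049, 0.1603]
tool_rot: [3.126, -0.31, 0.001]
contact_force: [0.2, 0.2, -0.2]
opening: 0.0514
```

>>> carry_out:
  series:
    - [0,0,0,0,0,1,0.6]
    - [0,0,0,0,0,1,0.6]
    - [0,0,0,0,0,1,0.6]
    - [0,0,0,0,0,1,0.6]
    - [0,0,0,0,0,1,0.6]
    - [0,0,0,0,0,1,0.6]
    - [0,0,0,0,0,1,0.6]
    - [0,0,0,0,0,1,0.6]
    - [0,0,0,0,0,1,0.6]
    - [0,0,0,0,0,1,0.6]
    - [0,0,0,0,0,1,0.6]
    - [0,0,0,0,0,1,0.6]

```text
t: 63.85
tool_pos: [0.5132, -0.4049, 0.1603]
tool_rot: [2.755, 1.508, 0.0]
contact_force: [1.3, 0.5, 0.7]
opening: 0.0514
```

```bash
python3 crank.py 4
python3 - <<'E'
from h import *
W=snap('wrist','w36.png',1.2)
for n in('crank_grip',):
  for r in ctrl.mark_of(W,n)[:1]: print(n,r['p'],px(r),atz(W,*px(r),.118).round(4))
T=snap('top');cv2.imwrite('pics/t36.png',cv2.resize(T['frame'][130:170,290:360],None,fx=10,fy=10,interpolation=cv2.INTER_CUBIC))
S=snap('scene');cv2.imwrite('pics/s36.png',cv2.resize(S['frame'][180:270,200:300],None,fx=6,fy=6,interpolation=cv2.INTER_CUBIC))
E
```

```text
t 63.85 p [ 0.5132 -0.4049  0.1603] yaw 57.4 phi -116.3 rad 0.0532 F [1.3 0.5 0.7] op 0.0514 q6 -0.21
[[-0.19, 0.1, 0, 0, 0, -1.0, 0], [-0.18, 0.12, 0, 0, 0, -1.0, 0], [-0.16, 0.13, 0, 0, 0, -1.0, 0], [-0.15, 0.16, 0, 0, 0, -1.0, 0]]
crank_grip 0.68 (263.8848, 229.78560000000002) [ 0.5125 -0.4078  0.118 ]
```

View pics/w36.png

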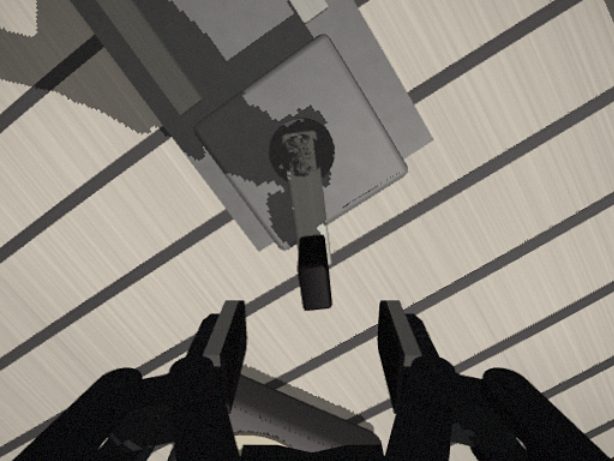

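View pics/t36.png

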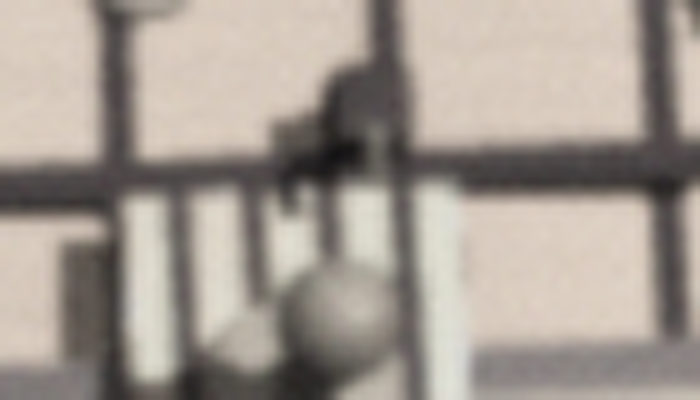

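View pics/s36.png

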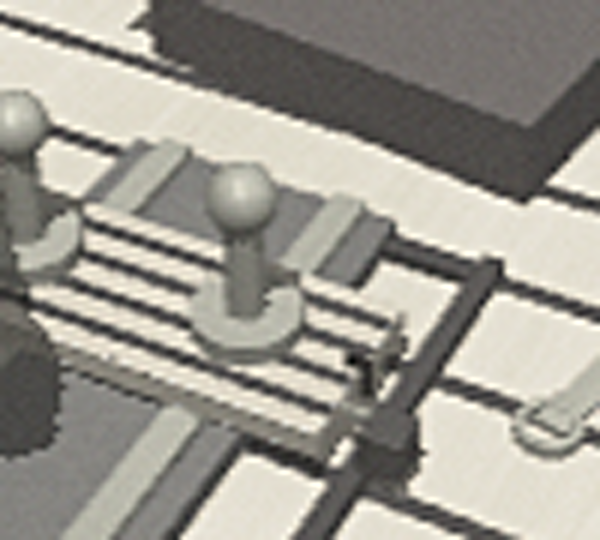

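>>> carry_out:
  series:
    - [0,-0.06,0,0,0,1,0.6]
    - [0,0,0,0,0,0.3,0.6]
    - [0,0,-0.6,0,0,0,0.6]
    - [0,0,-0.7,0,0,0,0.6]
    - [0,0,-0.7,0,0,0,0.6]
    - [0,0,-0.2,0,0,0,0.6]
    - [0,0,0,0,0,0,0]
    - [0,0,0,0,0,0,0]
    - [0,0,0,0,0,0,0]
    - [0,0,0,0,0,0,0]
    - [0,0,0,0,0,0,0]
    - [0,0,0,0,0,0,0]

```text
t: 65.25
tool_pos: [0.5135, -0.4067, 0.1047]
tool_rot: [2.654, 1.678, 0.001]
contact_force: [2.4, -0.5, 0.6]
opening: 0.0134
```

```bash
python3 crank.py 12
```

```text
t 65.25 p [ 0.5135 -0.4067  0.1047] yaw 64.6 phi -115.2 rad 0.0548 F [ 2.4 -0.5  0.6] op 0.0134 q6 -0.34
[[-0.19, 0.11, 0, 0, 0, -1.0, 0], [-0.18, 0.12, 0, 0, 0, -1.0, 0], [-0.17, 0.14, 0, 0, 0, -1.0, 0], [-0.15, 0.16, 0, 0, 0, -1.0, 0], [-0.13, 0.17, 0, 0, 0, -1.0, 0], [-0.12, 0.18, 0, 0, 0, -1.0, 0], [-0.09, 0.2, 0, 0, 0, -1.0, 0], [-0.08, 0.2, 0, 0, 0, -1.0, 0], [-0.06, 0.21, 0, 0, 0, -1.0, 0], [-0.03, 0.21, 0, 0, 0, -1.0, 0], [-0.02, 0.22, 0, 0, 0, -1.0, 0], [0.01, 0.21, 0, 0, 0, -1.0, 0]]
```

>>> carry_out:
  series:
    - [-0.19,0.11,0,0,0,-1,0]
    - [-0.18,0.12,0,0,0,-1,0]
    - [-0.17,0.14,0,0,0,-1,0]
    - [-0.15,0.16,0,0,0,-1,0]
    - [-0.13,0.17,0,0,0,-1,0]
    - [-0.12,0.18,0,0,0,-1,0]
    - [-0.09,0.2,0,0,0,-1,0]
    - [-0.08,0.2,0,0,0,-1,0]
    - [-0.06,0.21,0,0,0,-1,0]
    - [-0.03,0.21,0,0,0,-1,0]
    - [-0.02,0.22,0,0,0,-1,0]
    - [0.01,0.21,0,0,0,-1,0]

```text
t: 66.45
tool_pos: [0.4826, -0.3536, 0.1047]
tool_rot: [3.138, -0.119, 0.0]
contact_force: [-0.7, -1.3, 0.5]
opening: 0.0134
```

```bash
python3 crank.py 12
```

```text
t 66.45 p [ 0.4826 -0.3536  0.1047] yaw -4.3 phi 176.2 rad 0.0543 F [-0.7 -1.3  0.5] op 0.0134 q6 0.89
[[0.03, 0.22, 0, 0, 0, -1.0, 0], [0.05, 0.21, 0, 0, 0, -1.0, 0], [0.07, 0.2, 0, 0, 0, -1.0, 0], [0.08, 0.2, 0, 0, 0, -1.0, 0], [0.11, 0.19, 0, 0, 0, -1.0, 0], [0.13, 0.17, 0, 0, 0, -1.0, 0], [0.14, 0.16, 0, 0, 0, -1.0, 0], [0.16, 0.15, 0, 0, 0, -1.0, 0], [0.17, 0.13, 0, 0, 0, -1.0, 0], [0.19, 0.11, 0, 0, 0, -1.0, 0], [0.19, 0.09, 0, 0, 0, -1.0, 0], [0.2, 0.08, 0, 0, 0, -1.0, 0]]
```

>>> carry_out:
  series:
    - [0.03,0.22,0,0,0,-1,0]
    - [0.05,0.21,0,0,0,-1,0]
    - [0.07,0.2,0,0,0,-1,0]
    - [0.08,0.2,0,0,0,-1,0]
    - [0.11,0.19,0,0,0,-1,0]
    - [0.13,0.17,0,0,0,-1,0]
    - [0.14,0.16,0,0,0,-1,0]
    - [0.16,0.15,0,0,0,-1,0]
    - [0.17,0.13,0,0,0,-1,0]
    - [0.19,0.11,0,0,0,-1,0]
    - [0.19,0.09,0,0,0,-1,0]
    - [0.2,0.08,0,0,0,-1,0]

```text
t: 67.65
tool_pos: [0.5209, -0.3055, 0.1047]
tool_rot: [2.524, -1.87, 0.001]
contact_force: [0.0, -0.6, 2.3]
opening: 0.0133
```

```bash
python3 crank.py 6
python3 - <<'E'
from h import *
T=snap('top');cv2.imwrite('pics/t37.png',cv2.resize(T['frame'][130:170,290:360],None,fx=10,fy=10,interpolation=cv2.INTER_CUBIC))
S=snap('scene');cv2.imwrite('pics/s37.png',cv2.resize(S['frame'][190:270,210:290],None,fx=8,fy=8,interpolation=cv2.INTER_CUBIC))
W=snap('wrist','w37.png',1.2)
E
```

```text
t 67.65 p [ 0.5209 -0.3055  0.1047] yaw -73.1 phi 107.1 rad 0.0541 F [ 0.  -0.6  2.3] op 0.0133 q6 2.19
[[0.21, 0.05, 0, 0, 0, -1.0, 0], [0.21, 0.03, 0, 0, 0, -1.0, 0], [0.22, 0.01, 0, 0, 0, -1.0, 0], [0.21, -0.02, 0, 0, 0, -1.0, 0], [0.22, -0.03, 0, 0, 0, -1.0, 0], [0.2, -0.06, 0, 0, 0, -1.0, 0]]
```

View pics/t37.png

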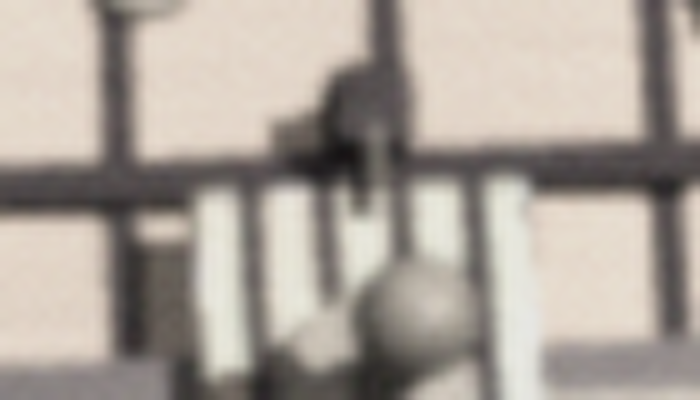

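View pics/s37.png

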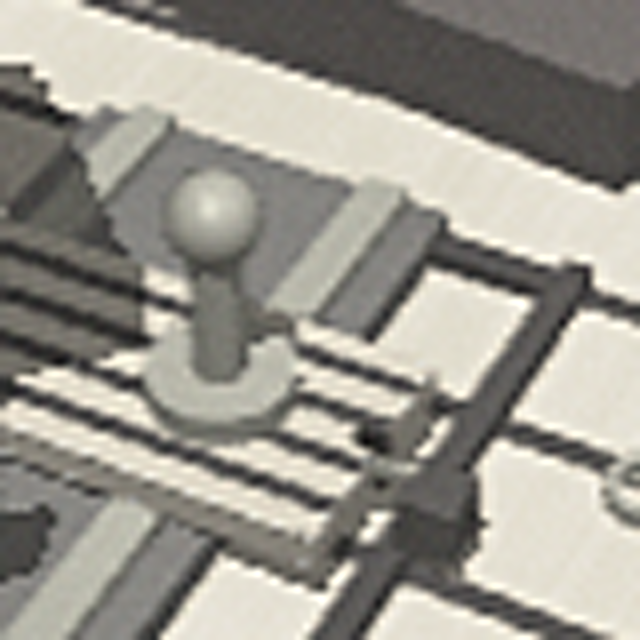

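View pics/w37.png

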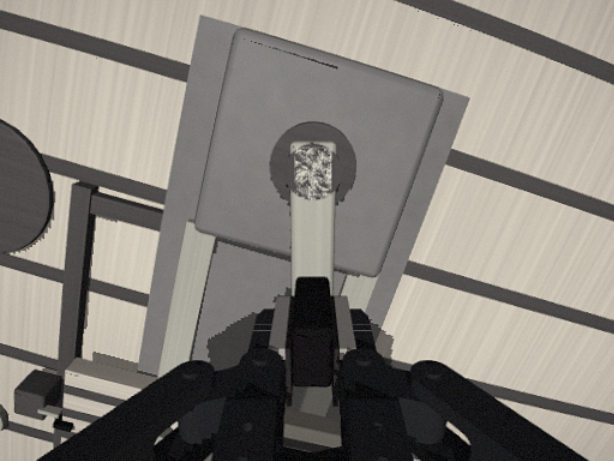

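>>> carry_out:
  series:
    - [0.21,0.05,0,0,0,-1,0]
    - [0.21,0.03,0,0,0,-1,0]
    - [0.22,0.01,0,0,0,-1,0]
    - [0.21,-0.02,0,0,0,-1,0]
    - [0,0,0,0,0,0,0]

```text
t: 68.3
tool_pos: [0.5427, -0.3034, 0.1047]
tool_rot: [-2.107, 2.328, -0.001]
contact_force: [1.0, 2.5, 5.0]
opening: 0.0131
```

```bash
python3 crank.py 1
python3 - <<'E'
from h import *
T=snap('top');cv2.imwrite('pics/t38.png',cv2.resize(T['frame'][130:165,300:355],None,fx=14,fy=14,interpolation=cv2.INTER_CUBIC))
S=snap('scene');cv2.imwrite('pics/s38.png',cv2.resize(S['frame'][230:260,240:280],None,fx=16,fy=16,interpolation=cv2.INTER_CUBIC))
W=snap('wrist');cv2.imwrite('pics/w38.png',cv2.resize(W['frame'][260:384,0:130],None,fx=5,fy=5,interpolation=cv2.INTER_CUBIC))
E
```

```text
t 68.3 p [ 0.5427 -0.3034  0.1047] yaw -95.7 phi 83.8 rad 0.0542 F [1.  2.5 5. ] op 0.0131 q6 2.61
[[0.21, -0.05, 0, 0, 0, -1.0, 0]]
```

View pics/t38.png

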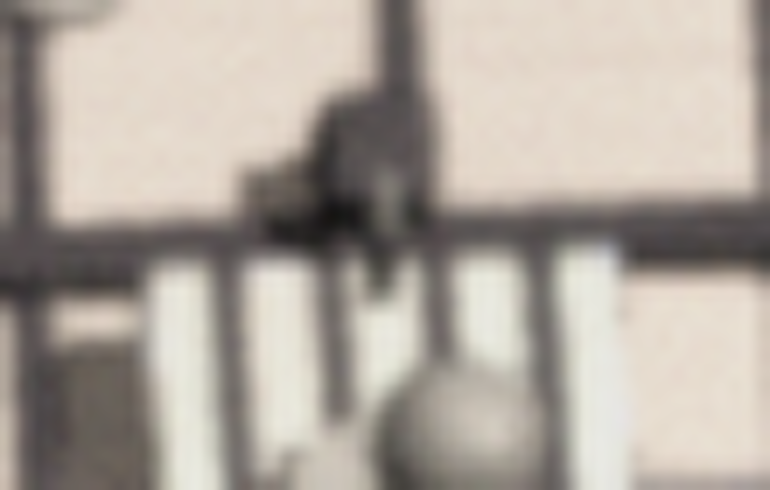

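View pics/s38.png

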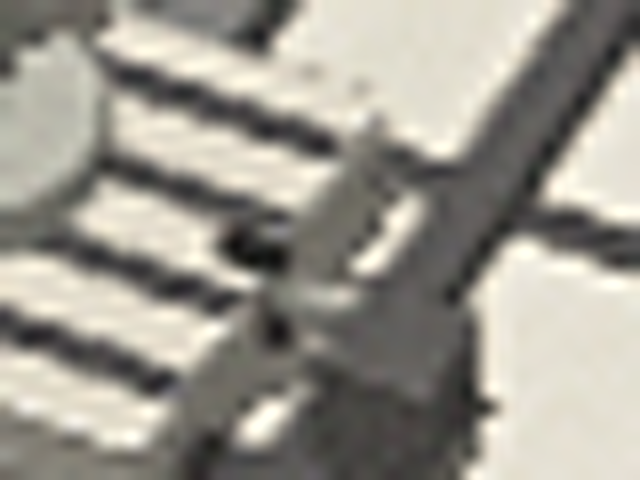

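View pics/w38.png

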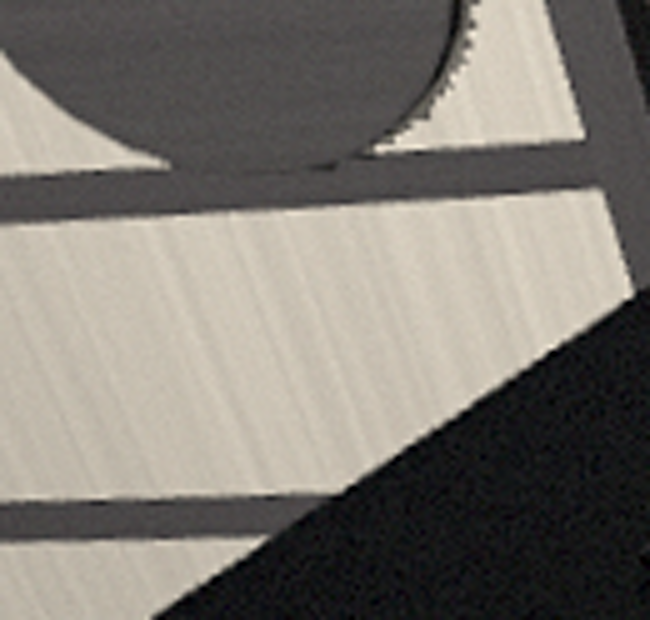

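>>> carry_out:
  series:
    - [0.21,-0.05,0,0,0,-1,0]
    - [0.2,-0.07,0,0,0,-1,0]
    - [0,0,0,0,0,0,0]
    - [0,0,0,0,0,0,0.4]
    - [0,0,0,0,0,0,0.6]
    - [0,0,0,0,0,0,0.6]
    - [0,0,0.6,0,0,0,0.6]
    - [0,0,1,0,0,0,0.6]
    - [0,0,1,0,0,0,0.6]
    - [0,0,1,0,0,0,0.6]
    - [0,0,1,0,0,0,0.6]

```text
t: 69.55
tool_pos: [0.5521, -0.3068, 0.221]
tool_rot: [-1.863, 2.53, -0.002]
contact_force: [0.4, -0.2, 0.8]
opening: 0.0515
```

>>> carry_out:
  series:
    - [0,0,0,0,0,1,0.6]
    - [0,0,0,0,0,1,0.6]
    - [0,0,0,0,0,1,0.6]
    - [0,0,0,0,0,1,0.6]
    - [0,0,0,0,0,1,0.6]
    - [0,0,0,0,0,1,0.6]
    - [0,0,0,0,0,1,0.6]
    - [0,0,0,0,0,1,0.6]
    - [0,0,0,0,0,1,0.6]
    - [0,0,0,0,0,1,0.6]
    - [0,0,0,0,0,1,0.6]
    - [0,0,0,0,0,1,0.6]

```text
t: 70.75
tool_pos: [0.5522, -0.3069, 0.22]
tool_rot: [2.967, -1.03, 0.002]
contact_force: [0.4, 0.1, -0.3]
opening: 0.0512
```

>>> carry_out:
  series:
    - [0,0,0,0,0,1,0.6]
    - [0,0,0,0,0,1,0.6]
    - [0,0,0,0,0,1,0.6]
    - [0,0,0,0,0,1,0.6]
    - [0,0,0,0,0,1,0.6]
    - [0,0,0,0,0,1,0.6]
    - [0,0,0,0,0,0,0.6]

```text
t: 71.45
tool_pos: [0.5522, -0.3068, 0.2199]
tool_rot: [3.139, -0.114, 0.001]
contact_force: [-0.2, 0.5, -0.1]
opening: 0.0512
```

```bash
python3 crank.py 1
python3 - <<'E'
from h import *
W=snap('wrist','w39.png',1.2)
T=snap('top');cv2.imwrite('pics/t39.png',cv2.resize(T['frame'][130:165,300:355],None,fx=14,fy=14,interpolation=cv2.INTER_CUBIC))
print(proj(W,[[.645,-.139,.035],[.531,-.137,.035]]))
E
```

```text
t 71.45 p [ 0.5522 -0.3068  0.2199] yaw -4.1 phi 73.0 rad 0.0527 F [-0.2  0.5 -0.1] op 0.0512 q6 1.02
[[0.21, -0.03, 0, 0, 0, -1.0, 0]]
[[ 72.18047987  81.21793787]
 [ 96.04380165 196.86456941]]
```

View pics/w39.png

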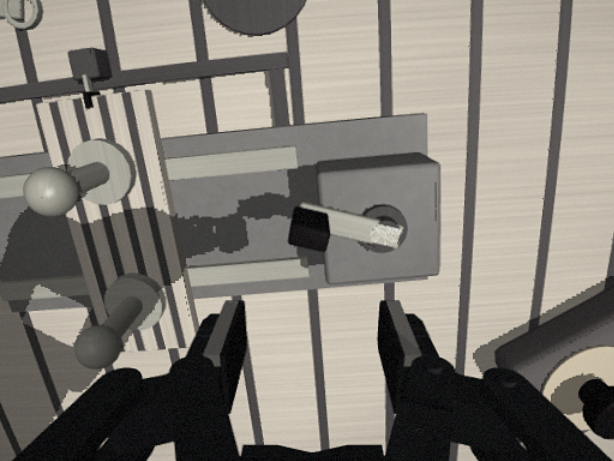

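View pics/t39.png

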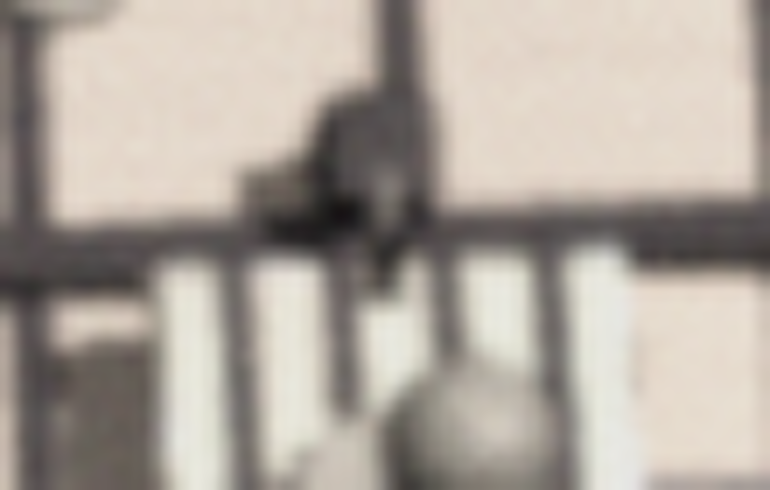

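>>> carry_out:
  series:
    - [0.3,0.9,0.4,0,0,0.2,0.6]
    - [0.3,0.9,0.4,0,0,0.2,0.6]
    - [0.3,0.9,0.4,0,0,0.2,0.6]
    - [0.3,0.9,0,0,0,0.2,0.6]
    - [0.3,0.9,0,0,0,0,0.6]
    - [0.3,0.9,0,0,0,0,0.6]
    - [0.2,0.9,0,0,0,0,0.6]
    - [0,0.4,0,0,0,0,0.6]
    - [0,0,0,0,0,0,0.6]

```text
t: 72.45
tool_pos: [0.6022, -0.1382, 0.2491]
tool_rot: [3.141, 0.014, 0.0]
contact_force: [0.3, 1.0, 0.4]
opening: 0.0515
```

Run:
```python
from h import *
W=snap('wrist','w40.png',1.2);print(W['obs']['tool_pos'],W['obs']['tool_rot'])
for n in('pallet_mark','pointer'):
  for r in ctrl.mark_of(W,n)[:2]: print(n,r['p'],px(r),atz(W,*px(r),.037))
f=W['frame']
u=[int(x) for x in proj(W,[[.645,-.139,.037]])[0]];print(u)
x0=max(0,u[0]-40);y0=max(0,u[1]-40);cv2.imwrite('pics/w40c.png',cv2.resize(f[y0:y0+80,x0:x0+80],None,fx=8,fy=8,interpolation=cv2.INTER_CUBIC));print(x0,y0)
```

```text
[ 0.60218682 -0.13815559  0.24907573] [3.14126244e+00 1.37868803e-02 1.64841209e-04]
pallet_mark 0.87 (264.6016, 118.61760000000001) [ 0.64344031 -0.1425513   0.037     ]
pointer 0.96 (263.3216, 99.1104) [ 0.66276318 -0.14102553  0.037     ]
[261, 117]
221 77
```

View pics/w40.png

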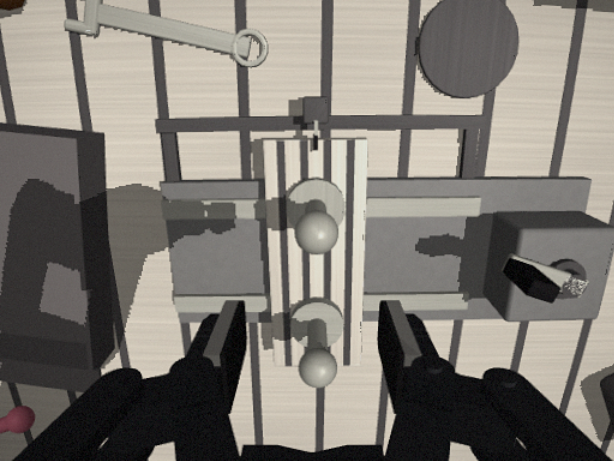

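View pics/w40c.png

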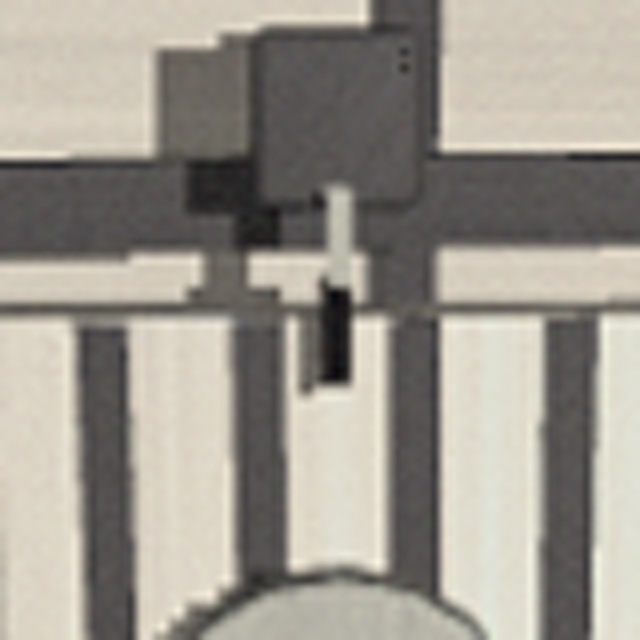

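The wrist view from directly above shows the tab within about 0.5 mm of the blade. Both studs stand centred on the pallet and the robot is clear, so I hand in.

Run:
```python
from h import *
S=snap('scene','s41.png')
o=ctrl.get_obs();print(o['t'],o['contact_force'])
print(ctrl.finish_job())
```

```text
72.65 [0.74405944 0.46232698 0.36891829]
the job is handed in; nothing more can be done
None
```

View pics/s41.png

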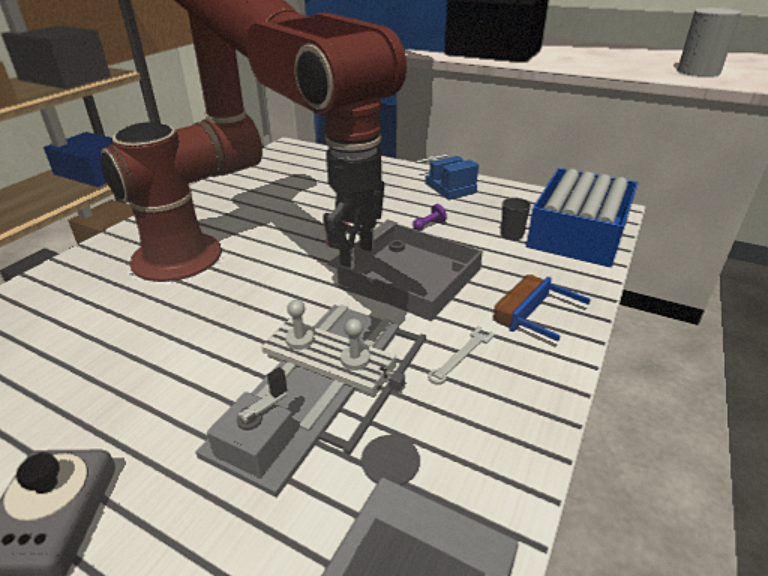

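Both steel studs stand upright on the pallet, and the pallet is wound to the pointer. I handed the job in at 72.7 s; no verdict was reported.

- **Studs:** There were two in the bin. I placed the free one first, then drew the jammed one out by its flange, set it down in mid-bin and carried it over by its ball. Meanwhile the first was knocked off the pallet onto the bed. The grip also slackened once while I was picking it up again, but it landed upright and I put it back on the pallet.
- **Winding:** It took three grips on the crank.
- **Last checks:** Seen from directly above, the index tab is about 0.5 mm from the blade's line. Both studs look upright and sit near the pallet's centre line, at about +57 mm and −60 mm along its x. The gripper is open and clear, with contact force under 1 N. The wrench, the disc and the pink and purple look-alikes were never touched.
- **A reading that disagreed:** My first estimate of the pointer's place was its shadow and about 20 mm short. I corrected it before the last turns of the crank.

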